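# Change over the lacquer-curing sled with a safety-switch test

## Robot

A 7-joint arm with a two-finger parallel gripper is mounted at the origin on the work surface. World frame = base frame: x ahead of the robot, y to its left, z up, the work surface at z = 0. Lengths are in mm, angles in rad, forces in N, time in s.
With the tool pointing down it reaches from about 425 to 950 mm from the base axis. Payload 16.7 kg.
Tool frame: the origin (TCP) lies midway between the tips of the shut fingers; the grasp point (between the pads) lies 19 mm behind it; z points along the fingers, y is the line along which they close (so a half turn about z gives the same grasp; the last joint's range is limited). The gripper opens to 94 mm and grips with 3 to 60 N. Pads are 16 mm wide; open, the fingers measure 119 mm over their backs; the gripper's body (75 mm by 177 mm) begins 78 mm behind the grasp point.
Start: joints at [-1.446, 0.426, 0.074, 1.606, -0.034, 1.111, -0.067], TCP at [182.52, 649.816, 205.467] pointing down, gripper open.
Joint ranges: [-2.85, 2.85], [-0.5, 2.14], [-1.23, 1.37], [0.21, 2.46], [-1.02, 4.16], [0.16, 2.05], [-2.73, 2.73]. Speed limits (rad/s): [1.89, 1.89, 2.39, 2.39, 3.01, 3.01, 3.01].

## Interface

Orientations are given as a unit quaternion [x, y, z, w].
In Python, from bench import manip, imaging, models gives the robot as it stands.
- The arm moves only by the tool play_rows, never from a script. Its argument "rows" is a list of rows, each a list of 7 numbers: the opening, from 0 (shut) to 1 (fully open), then the shift along the tool's x, y, z in mm, then the turn, a rotation vector about the tool's x, y, z in rad. In form: [[gripper, x, y, z, rx, ry, rz], ...]. A call has 1 to 8 rows; each row is the pose to reach, as a shift and turn from the pose commanded when the call began, along the tool's axes at that moment; what a row does not reach only later rows make up. A row lasts 1/10 s, in which the tool goes at most 50 mm and 8.59 degrees, less where a joint would pass 70% of its speed; a pose out of reach is approached as far as the arm can. A call with a gripper value outside its range is refused whole. The fingers move at their own pace and stop on an object; "force" is the grip in N (left out, the last holds). Time passes only in rows, so rows that repeat a pose let the fingers close. It gives the time, the measured TCP pose, the force, the opening and the grip force at its end, in the units of the state.
- manip.get_state(): the state, without advancing time (a new reading comes with each control period).
- imaging.read_camera(name): name is "scene" or "top" or "wrist"; returns a dict with "pixels" (400x640x3 uint8, red, green, blue), "range_z" (400x640 float32, mm along the optical axis (not along the pixel's ray), 0 where there is no reading), "intrinsics" (3x3 intrinsics, pixels), "rvec" (rotation vector, rad) and "tvec" (3), from world to camera coordinates, as OpenCV has them. Camera axes: x right, y down, z forward; pixel columns grow to the right and rows downward; lengths in mm; the calibration is good to about 2 mm. The wrist camera is an equidistant fisheye: a pixel r from the principal point sees the ray r / f radians off the axis. A picture is of the moment at which its call begins.
- manip.close_job(): hands the job in; it is judged then, once.
Trained networks look in a picture, given as the dict that the camera call returned (one of the last four; its "shot" number tells which), for a name from the list of things; names that differ only in an ending like _2 or _b are one class to them, and where a whole thing is asked for, a point or a joint stands for the part that bears it (a point fixed in the world has none). Each returns a list of dicts, best first, with "conf" (0 to 1); they miss things now and then, are a little off and sometimes report something else, mostly with a low value. They report only what shows in the picture. A call takes as long as a camera call. They do not tell look-alikes from the thing itself.
- models.boxes_of(picture, query): "point" ([column, row] in pixels, amid what is visible of it).
- models.pinpoint(picture, query): "point" ([column, row] in pixels: a listed point, or the origin of a listed thing).
The state is a dict: "clock": time; "joint_pos": joint angles; "qd": joint speeds; "effort": joint torques, N m; "tool_pos": TCP position; "orientation": TCP orientation; "ft_force": force on the tool from outside, world axes, zero at the start; "ft_torque": the same for the moment, N m; "width": finger opening in mm; "grip_force": force on a finger pad.
Only numpy, scipy, OpenCV 4.12 (cv2) and the standard library are available. Lean on these libraries where they do the work, as an engineer would, in place of code of your own. Each camera call takes 0.05 s, during which the arm holds its last target. There are 200 camera calls.

## Task

Press the yellow test button so that the safety switch's lever drops and the lamp is dead, and leave it off while you work. Draw the sled right out, put each cured black plaque flat in a lane of the cork-floored out tray and lay every red plaque flat in a bay of its own in the sled, then slide the sled fully home under the lamp. Last, lift the lever back up so that it stays; leave the bench's other things where they are.

Things in the scene. Friction and masses are not known exactly. Their poses are not given: they have to be found in the camera images.
- sled_floor (a point): Centre of the floor of the sled, an aluminium tray 222 (x) by 132 mm (y), floor 26 mm above the bench. Dark ribs 4 mm thick, 7 mm high edge it and cross it, making four bays 105 (x) by 60 mm (y), centred at x = +-53.5, y = +-32 mm from this point. Axes: y along the slide to the lamp, z up. The bays are clear of the lamp hood only when the sled is drawn out.
- sled_grip (a point): Black upright grip post on the sled's end away from the lamp, 22 mm square, 49 mm tall (from 26 to 75 mm above the bench); this point is on its axis, 60 mm above the bench. Axes as the sled.
- sled (a joint): Position of the sled on its slide, m: 0 = drawn right out to its outer stop (clear of the lamp), 0.12 = fully home against the back stop under the lamp. Stiff slide, about 2.5 N; it stays where it is left.
- station: Curing station: green base 250 by 320 mm, white lamp hood 290 (x) by 90 (y) mm on two side legs at its +y end, underside 145 mm and top 190 mm above the bench. Origin: centre of the base's underside; y along the slide to the lamp. Hood from y = +75 to +165 mm; the sled's centre is at y = -70 mm drawn out, +50 mm home.
- rcd: Safety switch: grey box 130 (x) by 150 (y) by 70 mm high, fixed to the bench. Origin: centre of its underside. The red-gripped lever is on the +y half of its top, the yellow test button on the -y half.
- button_top (a point): Centre of the top of the yellow round test button, 36 mm across, 90 mm above the bench, pressed straight down.
- button (a joint): Travel of the test button, m: 0 = out, 0.008 = fully down (5.5 N). About 6 mm down it tips the raised lever over, which then drops by itself.
- lever_tip (a point): Middle of the lever's red grip, a bar 32 mm long and 18 mm thick that lies along the box's y. It swings in the box's x-z plane, 85 mm from a pivot at x = +30, y = +40, z = 78 mm in the box's frame.
- lever (a joint): Drop lever's angle, rad. 0 = raised (on): it rests 0.2 rad beyond upright, leaning to the box's +x, held by its weight alone. 1.35 = dropped (off): 1.15 rad from upright towards the box's -x (robot's side), the grip 113 mm above the bench. It falls by its weight (about 0.1 kg) to whichever side of upright it is on.
- out_floor (a point): Centre of the out tray's cork floor, 6 mm above the bench. Tray 118 (x) by 136 mm (y), edged in pale wood up to 13 mm above the bench; a rib 4 mm thick, 7 mm above the floor, runs along x and makes two lanes, each 106 (x) by 60 mm (y), centred at y = +-32 mm.
- wet1: Freshly lacquered plaque, red with brass inlay: a wooden block 90 (x) by 44 (y) by 22 mm high, 55 to 115 g, lying on the bench at the start. Three or all four of these are present. Origin: centre of its underside.
- wet2: Freshly lacquered plaque, red with brass inlay: a wooden block 90 (x) by 44 (y) by 22 mm high, 55 to 115 g, lying on the bench at the start. Three or all four of these are present. Origin: centre of its underside.
- wet3: Freshly lacquered plaque, red with brass inlay: a wooden block 90 (x) by 44 (y) by 22 mm high, 55 to 115 g, lying on the bench at the start. Three or all four of these are present. Origin: centre of its underside.
- wet4: Freshly lacquered plaque, red with brass inlay: a wooden block 90 (x) by 44 (y) by 22 mm high, 55 to 115 g, lying on the bench at the start. Three or all four of these are present. Origin: centre of its underside.
- cured1: Cured plaque, black with brass inlay and a green dot: a wooden block 90 (x) by 44 (y) by 22 mm high, 55 to 115 g, lying in a sled bay at the start. One or both are present. Origin: centre of its underside.
- cured2: Cured plaque, black with brass inlay and a green dot: a wooden block 90 (x) by 44 (y) by 22 mm high, 55 to 115 g, lying in a sled bay at the start. One or both are present. Origin: centre of its underside.
- varnish: Jar with brass cap, 52 mm across, 75 mm tall; a bystander. Origin on its underside.
- clamp: Spring clamp with blue-green handles, about 85 by 50 mm, 28 mm high; a bystander. Origin on its underside.
- driver: Screwdriver lying at the back of the bench; a bystander. Origin on its underside.
- sanding_block: Cork sanding block 110 by 65 by 35 mm; a bystander. Origin on its underside.
Not all that is in view belongs to the job. What is shaped like the wet3 but pink or purple is not meant.

How it is judged:
By the outcome, as a careful person would: the job done as asked, in the order asked, and still so for the second after the job is handed in, with the robot touching nothing.
Of wet1, wet2, wet3, wet4 only 3 to 4 are there at a start; the rules pass over those that are not, and their reading is None.
Of cured1, cured2 only 1 to 2 are there at a start; the rules pass over those that are not, and their reading is None.
At some moment in a run one of wet1, wet2, wet3, wet4 may be knocked a few centimetres aside while the robot is not near it.
Once in a run the grip may slacken for a moment while it holds something.
It also fails if it takes over 210 s, if anything falls off the work surface, if the arm or the gripper's body presses on something with over 40 N, if the wrist force passes 120 N, or if a joint passes its speed limit or range.

## Working session

There is one attempt and no reset: what is moved stays moved. The work goes in short steps, Python scripts to look and compute and a tool call to move; the robot and the scene stay as the last step left them, time stands still between calls to the robot, and variables do not carry over. Pictures are saved under pics/ and viewed, at most 14 in all, crops included, and the job is handed in when it is done.

Besides the shell and the picture viewer there is one more tool, called by a JSON object that holds its "fn" and its "kwargs". play_rows: Moves the arm, as the interface text tells. Its arguments: {"type":"object","properties":{"rows":{"type":"array"},"force":{"type":"number"}},"required":["rows"]}

```bash
mkdir -p pics; ls; cat > h.py <<'E'
import numpy as np, cv2
from scipy.spatial.transform import Rotation as R
from bench import manip, imaging, models
def shot(n, save=None):
    p=imaging.read_camera(n)
    if save: cv2.imwrite('pics/'+save, cv2.cvtColor(p['pixels'],cv2.COLOR_RGB2BGR))
    return p
def ray(p,n,uv):
    K=p['intrinsics'];u,v=uv
    x=(u-K[0,2])/K[0,0]; y=(v-K[1,2])/K[1,1]
    if n=='wrist':
        r=np.hypot(x,y); s=np.tan(r)/r if r>1e-9 else 1; x*=s;y*=s
    Rm=cv2.Rodrigues(np.array(p['rvec'],float))[0]; t=np.array(p['tvec'],float).ravel()
    return -Rm.T@t, Rm.T@np.array([x,y,1.]), 
def atz(p,n,uv,z):
    c,d=ray(p,n,uv); return c+d*(z-c[2])/d[2]
def cloud(p,n):
    K=p['intrinsics'];h,w=p['range_z'].shape
    u,v=np.meshgrid(np.arange(w),np.arange(h)); x=(u-K[0,2])/K[0,0]; y=(v-K[1,2])/K[1,1]
    if n=='wrist':
        r=np.hypot(x,y)+1e-9; s=np.tan(r)/r; x=x*s;y=y*s
    z=p['range_z']; P=np.stack([x*z,y*z,z],-1)
    Rm=cv2.Rodrigues(np.array(p['rvec'],float))[0]; t=np.array(p['tvec'],float).ravel()
    return (P-t)@Rm
def proj(p,X):
    c=cv2.Rodrigues(np.array(p['rvec'],float))[0]@np.array(X,float)+np.array(p['tvec'],float).ravel()
    K=p['intrinsics']; return K[0,0]*c[0]/c[2]+K[0,2],K[1,1]*c[1]/c[2]+K[1,2]
E
python3 - <<'E'
from h import *
np.set_printoptions(precision=1,suppress=True)
s=manip.get_state(); print({k:np.round(v,3) for k,v in s.items()}); print(R.from_quat(s['orientation']).as_matrix())
for n in ('top','scene'):
    p=shot(n,n+'0.png'); C=cloud(p,n)
    for q in ['sled_floor','sled_grip','station','rcd','button_top','lever_tip','out_floor','wet1','cured1','varnish','clamp','driver','sanding_block']:
        for d in models.pinpoint(p,q):
            if d['conf']<.2: continue
            u,v=d['point']; z=C[int(np.clip(v,0,399)),int(np.clip(u,0,639))]
            print(n,q,round(d['conf'],2),np.round(d['point']),z, 'z0',atz(p,n,(u,v),0)[:2])
E
```

```text
pics
{'clock': np.float64(0.0), 'joint_pos': array([-1.4,  0.4,  0.1,  1.6, -0. ,  1.1, -0.1]), 'qd': array([ 0., -0.,  0.,  0.,  0., -0., -0.]), 'effort': array([ -0. , -93.6,   3.7, -45.4,  -0. ,   0. ,   0. ]), 'tool_pos': array([182.4, 649.4, 204.8]), 'orientation': array([ 0.1,  1. , -0. , -0. ]), 'ft_force': array([-1.2,  0.4,  0. ]), 'ft_torque': array([0., 0., 0.]), 'grip_force': np.float64(0.0), 'width': np.float64(93.79)}
[[-1.   0.3 -0. ]
 [ 0.3  1.  -0. ]
 [-0.  -0.  -1. ]]
top sled_floor 0.73 [220. 210.] [561.5 275.2  28.1] z0 [563.1 279.6]
top sled_grip 0.68 [241. 202.] [576.5 199.4  72.6] z0 [586.3 211.6]
top sled_grip 0.45 [425. 192.] [ 598.7 -383.    94.1] z0 [ 612.6 -407.2]
top station 0.67 [226. 210.] [561.6 259.4  25.5] z0 [563.2 261.6]
top rcd 0.62 [406. 200.] [ 577.3 -322.6   74.9] z0 [ 587.1 -339.8]
top rcd 0.31 [355. 252.] [ 417.6 -162.9   22.4] z0 [ 416.3 -164.7]
top button_top 0.66 [425. 191.] [ 598.7 -383.    94.1] z0 [ 614.4 -407.3]
top lever_tip 0.57 [401. 177.] [ 629.7 -292.   166.6] z0 [ 664.5 -326.6]
top out_floor 0.76 [406. 250.] [ 418.6 -331.4    8.2
[... 1696 characters left out ...]
6  34.3] z0 [338.5 418.4]
scene cured1 0.68 [395. 187.] [624.8 251.3  48.5] z0 [602.6 292.8]
scene cured1 0.54 [377. 165.] [512.9 293.9  49.8] z0 [485.  337.1]
scene varnish 0.78 [350. 247.] [690.8 -50.9  45.1] z0 [671.5 -22.3]
scene clamp 0.74 [324. 271.] [ 685.  -157.9   20.4] z0 [ 678.4 -146.7]
scene clamp 0.5 [379. 185.] [573.3 230.3  31.1] z0 [559. 257.]
scene clamp 0.36 [364. 142.] [382.2 369.4  34.2] z0 [362.1 402.2]
scene driver 0.7 [361. 142.] [371.  372.3  20.8] z0 [356.5 391.3]
scene driver 0.64 [410. 229.] [764.9 158.5  22.1] z0 [759.6 175.4]
scene driver 0.2 [379. 164.] [513.1 299.   51.5] z0 [485.3 344.4]
scene sanding_block 0.66 [360. 139.] [361.9 375.8  28.3] z0 [341.7 404. ]
```

```bash
python3 - <<'E'
import cv2
im=cv2.imread('pics/top0.png'); cv2.imwrite('pics/top0b.png',cv2.resize(im[110:310,100:500],None,fx=2,fy=2,interpolation=cv2.INTER_CUBIC))
E
```

```text
(no output)
```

View pics/top0b.png

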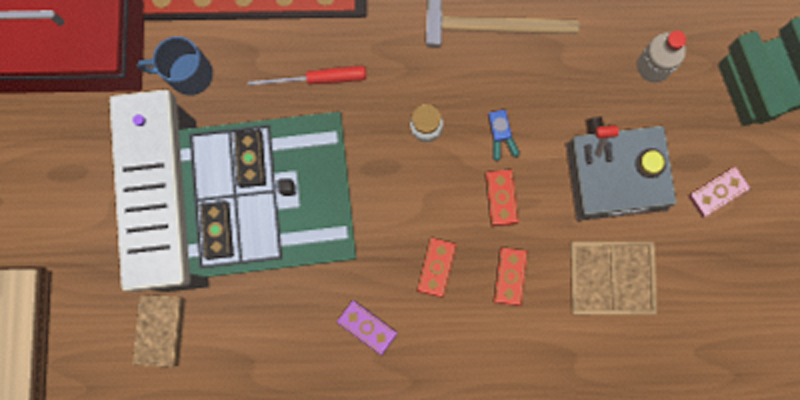

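View pics/scene0.png

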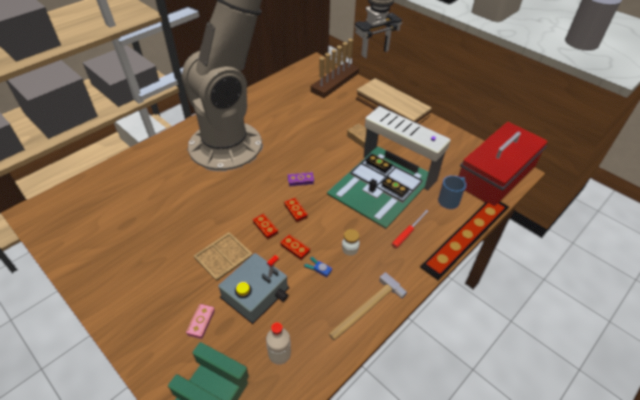

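The top view shows three red plaques (full-frame px ≈ (318,243), (351,208), (355,248)), two black ones in the sled, and pink and purple decoys at (460,205) and (283,273). The lever is raised at (401,176), the button is at (425,191), and the sled is part-way in. Next I'll measure geometry from colour and depth.

```bash
cat >> h.py <<'E'
def seg(p,n,cond,zlo,zhi,minpx=40,box=None):
    C=cloud(p,n); hsv=cv2.cvtColor(p['pixels'],cv2.COLOR_RGB2HSV).astype(int)
    m=cond(hsv[...,0],hsv[...,1],hsv[...,2])&(C[...,2]>zlo)&(C[...,2]<zhi)&(p['range_z']>0)
    if box: m&=(C[...,0]>box[0])&(C[...,0]<box[1])&(C[...,1]>box[2])&(C[...,1]<box[3])
    m=cv2.morphologyEx(m.astype(np.uint8),cv2.MORPH_CLOSE,np.ones((3,3)))
    k,l,st,_=cv2.connectedComponentsWithStats(m)
    out=[]
    for i in range(1,k):
        if st[i,4]<minpx: continue
        P=C[(l==i)&(C[...,2]>zlo)&(C[...,2]<zhi)]
        (cx,cy),(a,b),ang=cv2.minAreaRect(P[:,:2].astype(np.float32))
        if a>b: ang2=ang
        else: ang2=ang+90; a,b=b,a
        ang2=(ang2+90)%180-90
        out.append(dict(n=len(P),c=np.round([cx,cy],1),mean=np.round(P.mean(0),1),med=np.round(np.median(P,0),1),size=np.round([a,b],1),long_ang=round(ang2,1)))
    return out
red=lambda h,s,v:((h<8)|(h>174))&(s>120)&(v>90)
yel=lambda h,s,v:(h>22)&(h<36)&(s>140)&(v>120)
blk=lambda h,s,v:(v<70)
whi=lambda h,s,v:(s<40)&(v>120)
grn=lambda h,s,v:(h>60)&(h<90)&(s>70)
brn=lambda h,s,v:(h<30)
E
python3 - <<'E'
from h import *
for n in ('top','scene'):
    p=shot(n)
    print(p['intrinsics'][0,0])
    for nm,c,z in (('red',red,(10,200)),('yel',yel,(60,120)),('hood',whi,(175,205)),('sledlight',lambda h,s,v:(v>100)&(s<60),(20,34)),('green',grn,(5,40)),('rcdtop',lambda h,s,v:s<90,(60,80)),('blk',lambda h,s,v:v<75,(38,56)),('post',lambda h,s,v:v<90,(62,85))):
        for o in seg(p,n,c,*z,minpx=15): 
            if -700<o['c'][1]<500 and 250<o['c'][0]<750: print(n,nm,o)
    for o in seg(p,n,lambda h,s,v:h<40,4.5,16,box=(330,510,-440,-230)): print('tray',o)
E
```

```text
444.76873506444224
top red {'n': 59, 'c': array([ 635.2, -300.5]), 'mean': array([ 634.3, -300.6,  168.9]), 'med': array([ 634.5, -300.6,  169. ]), 'size': array([32.1, 16.3]), 'long_ang': -83.7}
top red {'n': 321, 'c': array([ 558.6, -152.5]), 'mean': array([ 557. , -152.3,   22.5]), 'med': array([ 555.8, -152.5,   22.4]), 'size': array([90.8, 43.7]), 'long_ang': 4.7}
top red {'n': 335, 'c': array([445.3, -42.4]), 'mean': array([444.7, -42.4,  22.5]), 'med': array([445.4, -42.8,  22.4]), 'size': array([89.8, 42.8]), 'long_ang': -15.1}
top red {'n': 328, 'c': array([ 428.5, -163. ]), 'mean': array([ 428.1, -163.1,   22.8]), 'med': array([ 427.3, -163.1,   23. ]), 'size': array([89.6, 43. ]), 'long_ang': -9.0}
top hood {'n': 3003, 'c': array([556.4, 378.9]), 'mean': array([552.3, 376.9, 190.1]), 'med': array([550.7, 376.5, 190.3]), 'size': array([288.2,  89.6]), 'long_ang': 5.9}
top sledlight {'n': 35, 'c': array([ 678.4, -152.3]), 'mean': array([ 678.7, -152.5,   28.4]), 'med': array([ 678.8, -153.2,   28.5]), 'size': array([21.2, 17.2]), 'long_ang': 1.5}
top sledlight {'n': 1957, 'c
[... 9482 characters left out ...]
': 56, 'c': array([ 608.3, -392.5]), 'mean': array([ 609.9, -393.7,   74.3]), 'med': array([ 612.6, -396.7,   74.4]), 'size': array([44.4, 25. ]), 'long_ang': 60.6}
scene post {'n': 155, 'c': array([ 740., -575.]), 'mean': array([ 749.5, -571.3,   75.7]), 'med': array([ 751.3, -572.9,   76.5]), 'size': array([139.6,  25.2]), 'long_ang': 27.5}
scene post {'n': 18, 'c': array([ 719.3, -677.2]), 'mean': array([ 717.5, -677.8,   75. ]), 'med': array([ 718. , -678. ,   74.8]), 'size': array([33.2,  0.8]), 'long_ang': 17.2}
tray {'n': 1038, 'c': array([ 416.9, -327.1]), 'mean': array([ 421.6, -331.6,    8.3]), 'med': array([ 421.7, -332.2,    7.5]), 'size': array([145.1, 136.3]), 'long_ang': 89.7}
```

```bash
cat > plan.py <<'E'
import json,os,numpy as np
F='cmd.json'
def plan(wps,step=45,ystep=8,dry=False):
    """wps: list of (x,y,z,phi_deg,grip[,n_repeat or step via dict]) -> prints calls of 8 rows; phi = angle of tool y in world"""
    c=json.load(open(F)) if os.path.exists(F) else dict(p=[182.52,649.816,205.467],phi=None)
    if c['phi'] is None:
        from bench import manip; from scipy.spatial.transform import Rotation as R
        M=R.from_quat(manip.get_state()['orientation']).as_matrix(); c['phi']=float(np.degrees(np.arctan2(M[1,1],M[0,1])))
    p=np.array(c['p']);phi=c['phi'];tg=[]
    q=p.copy();f=phi
    for w in wps:
        if w[0]=='hold': tg+= [(q.copy(),f,w[1])]*w[2]; continue
        t=np.array(w[:3],float); s=w[5] if len(w)>5 else step
        n=max(1,int(np.ceil(np.linalg.norm(t-q)/s)),int(np.ceil(abs(w[3]-f)/ystep)))
        tg+=[(q+(t-q)*k/n,f+(w[3]-f)*k/n,w[4]) for k in range(1,n+1)]; q=t;f=w[3]
    for i in range(0,len(tg),8):
        a=np.radians(phi); Y=np.array([np.cos(a),np.sin(a),0]);X=np.array([-np.sin(a),np.cos(a),0]);rows=[]
        for t,g,o in tg[i:i+8]:
            d=t-p; rows.append([o,round(float(d@X)),round(float(d@Y)),round(float(-d[2])),0,0,round(float(np.radians(phi-g)),3)])
        print(str(rows).replace(' ',''))
        r=rows[-1]; p=p+X*r[1]+Y*r[2]-np.array([0,0,r[3]]); phi=phi-np.degrees(r[6])
    print('end',np.round(p,1),round(phi,1),'rows',len(tg))
    json.dump(dict(p=p.tolist(),phi=phi),open(F,'w'))
E
python3 - <<'E'
from plan import *
plan([(330,420,205,60,0),(480,100,205,35,0),(520,-200,205,15,0),(597,-386,150,6,0),(597,-386,98,6,0,26),(597,-386,82,6,0,4),('hold',0,2),(597,-386,150,6,0)])
E
```

```text
[[0,-29,-26,0,0,0,0.036],[0,-58,-52,0,0,0,0.071],[0,-87,-78,0,0,0,0.107],[0,-117,-104,0,0,0,0.143],[0,-146,-130,0,0,0,0.178],[0,-175,-155,0,0,0,0.214],[0,-204,-181,0,0,0,0.25],[0,-233,-215,0,0,0,0.304]]
[[0,-38,-23,0,0,0,0.055],[0,-75,-46,0,0,0,0.109],[0,-113,-70,0,0,0,0.164],[0,-150,-93,0,0,0,0.218],[0,-188,-116,0,0,0,0.273],[0,-225,-139,0,0,0,0.328],[0,-263,-163,0,0,0,0.382],[0,-291,-195,0,0,0,0.432]]
[[0,-40,-18,0,0,0,0.05],[0,-79,-36,0,0,0,0.1],[0,-118,-54,0,0,0,0.15],[0,-158,-72,0,0,0,0.199],[0,-197,-90,0,0,0,0.249],[0,-236,-108,0,0,0,0.299],[0,-276,-115,11,0,0,0.331],[0,-316,-122,22,0,0,0.362]]
[[0,-39,8,11,0,0,0.031],[0,-78,16,22,0,0,0.063],[0,-118,23,33,0,0,0.094],[0,-118,23,59,0,0,0.094],[0,-118,23,85,0,0,0.094],[0,-118,23,89,0,0,0.094],[0,-118,23,93,0,0,0.094],[0,-118,23,97,0,0,0.094]]
[[0,0,0,4,0,0,0.0],[0,0,0,4,0,0,0.0],[0,0,0,4,0,0,0.0],[0,0,0,-30,0,0,0.0],[0,0,0,-64,0,0,0.0]]
end [ 596.6 -386.1  150.5] 6.0 rows 37
```

{"fn": "play_rows", "kwargs": {"rows": [[0, -29, -26, 0, 0, 0, 0.036], [0, -58, -52, 0, 0, 0, 0.071], [0, -87, -78, 0, 0, 0, 0.107], [0, -117, -104, 0, 0, 0, 0.143], [0, -146, -130, 0, 0, 0, 0.178], [0, -175, -155, 0, 0, 0, 0.214], [0, -204, -181, 0, 0, 0, 0.25], [0, -233, -215, 0, 0, 0, 0.304]]}}

```text
clock: 2.3
tool_pos: [349.4, 379.0, 205.6]
orientation: [0.285, 0.958, 0.0, 0.0]
ft_force: [0.7, 0.6, -0.7]
width: 33.8
grip_force: 0.0
```

{"fn": "play_rows", "kwargs": {"rows": [[0, -38, -23, 0, 0, 0, 0.055], [0, -75, -46, 0, 0, 0, 0.109], [0, -113, -70, 0, 0, 0, 0.164], [0, -150, -93, 0, 0, 0, 0.218], [0, -188, -116, 0, 0, 0, 0.273], [0, -225, -139, 0, 0, 0, 0.328], [0, -263, -163, 0, 0, 0, 0.382], [0, -291, -195, 0, 0, 0, 0.432]]}}

```text
clock: 3.1
tool_pos: [487.2, 55.8, 205.8]
orientation: [0.485, 0.875, 0.0, 0.001]
ft_force: [0.3, 0.4, 0.2]
width: 0.7
grip_force: 0.0
```

{"fn": "play_rows", "kwargs": {"rows": [[0, -40, -18, 0, 0, 0, 0.05], [0, -79, -36, 0, 0, 0, 0.1], [0, -118, -54, 0, 0, 0, 0.15], [0, -158, -72, 0, 0, 0, 0.199], [0, -197, -90, 0, 0, 0, 0.249], [0, -236, -108, 0, 0, 0, 0.299], [0, -276, -115, 11, 0, 0, 0.331], [0, -316, -122, 22, 0, 0, 0.362]]}}

```text
clock: 3.9
tool_pos: [551.4, -276.6, 183.5]
orientation: [0.634, 0.774, 0.0, 0.0]
ft_force: [0.5, 1.3, 0.2]
width: 0.4
grip_force: 0.0
```

{"fn": "play_rows", "kwargs": {"rows": [[0, -39, 8, 11, 0, 0, 0.031], [0, -78, 16, 22, 0, 0, 0.063], [0, -118, 23, 33, 0, 0, 0.094], [0, -118, 23, 59, 0, 0, 0.094], [0, -118, 23, 85, 0, 0, 0.094], [0, -118, 23, 89, 0, 0, 0.094], [0, -118, 23, 93, 0, 0, 0.094], [0, -118, 23, 97, 0, 0, 0.094]]}}

```text
clock: 4.7
tool_pos: [597.0, -386.3, 87.8]
orientation: [0.669, 0.743, 0.0, 0.001]
ft_force: [-1.9, 1.3, 3.6]
width: 0.3
grip_force: 1.8
```

{"fn": "play_rows", "kwargs": {"rows": [[0, 0, 0, 4, 0, 0, 0], [0, 0, 0, 4, 0, 0, 0], [0, 0, 0, 4, 0, 0, 0], [0, 0, 0, -30, 0, 0, 0], [0, 0, 0, -64, 0, 0, 0]]}}

```text
clock: 5.2
tool_pos: [596.2, -385.6, 150.8]
orientation: [0.669, 0.743, -0.0, -0.001]
ft_force: [0.4, -0.0, 0.3]
width: 0.1
grip_force: 0.0
```

```bash
python3 - <<'E'
from h import *
p=shot('scene')
for o in seg(p,'scene',red,10,200,minpx=15): print(o['c'],o['mean'],o['size'])
p=shot('top','top1.png')
for o in seg(p,'top',red,10,200,minpx=15): print(o['c'],o['mean'],o['size'])
from plan import *
plan([(575,-50,150,6,1),(576,160,125,6,1),(576,196.5,105,6,1),(576,196.5,41,6,1),('hold',0,6)])
plan([(585.2,109,41,6,0,16),('hold',0,1)])
E
```

```text
[829.9 600.4] [834.6 583.5 129. ] [307.3 160.3]
[442.8 -44.2] [449.  -49.1  20.1] [93.1 41.7]
[908.1 281.1] [908.5 263.6  13.3] [387.8  55.6]
[ 402.  -145.9] [ 401.2 -144.7   21. ] [33.3 11.4]
[ 425.4 -163.7] [ 436.2 -171.8   19.9] [93.2 42. ]
[770.3 122. ] [771.2 117.1  21.8] [101.2  25.3]
[ 556.4 -153.8] [ 560.7 -157.1   20. ] [92.3 43.5]
[ 507.5 -289.2] [ 536.5 -311.8  114.9] [106.3  20.8]
[ 776.7 -416.6] [ 781.  -419.9  148. ] [35.4 25.8]
[829.5 599.3] [826.5 595.8 130.3] [302.  157.5]
[910.6 279.7] [911.4 271.8  14.4] [381.4  54.3]
[ 782.1 -419.4] [ 781.7 -419.5  149.5] [25.6 25.3]
[771.1 121.2] [769.8 120.3  22.5] [98.2 25.9]
[ 558.2 -151.8] [ 557.3 -152.    22.6] [89.7 44. ]
[462.7 -47.1] [466.7 -50.4  23.1] [53.9 42.7]
[[1,42,2,0,0,0,0.0],[1,84,3,0,0,0,0.0],[1,126,5,0,0,0,0.0],[1,168,7,0,0,0,0.0],[1,210,9,0,0,0,0.0],[1,252,10,0,0,0,0.0],[1,294,12,0,0,0,0.0],[1,337,14,0,0,0,0.0]]
[[1,41,4,5,0,0,0.0],[1,83,9,10,0,0,0.0],[1,125,14,15,0,0,0.0],[1,166,18,20,0,0,0.0],[1,208,23,25,0,0,0.0],[1,245,27,45,0,0,0.0],[1,245,27,77,0,0,0.0],[1,245,27,109,0,0,0.0]]
[[0,0,0,0,0,0,0.0],[0,0,0,0,0,0,0.0],[0,0,0,0,0,0,0.0],[0,0,0,0,0,0,0.0],[0,0,0,0,0,0,0.0],[0,0,0,0,0,0,0.0]]
end [576.4 197.   41.5] 6.0 rows 22
[[0,-15,0,0,0,0,0.0],[0,-29,0,0,0,0,0.0],[0,-44,0,0,0,0,0.0],[0,-59,0,0,0,0,0.0],[0,-74,0,0,0,0,0.0],[0,-88,0,0,0,0,0.0],[0,-88,0,0,0,0,0.0]]
end [585.6 109.5  41.5] 6.0 rows 7
```

The lever is down: its red grip reads (536,-312) at z≈115, against an expected 113. Next is the sled's grip post.

{"fn": "play_rows", "kwargs": {"rows": [[1, 42, 2, 0, 0, 0, 0], [1, 84, 3, 0, 0, 0, 0], [1, 126, 5, 0, 0, 0, 0], [1, 168, 7, 0, 0, 0, 0], [1, 210, 9, 0, 0, 0, 0], [1, 252, 10, 0, 0, 0, 0], [1, 294, 12, 0, 0, 0, 0], [1, 337, 14, 0, 0, 0, 0]]}}

```text
clock: 6.1
tool_pos: [574.9, -47.6, 150.5]
orientation: [0.669, 0.743, 0.0, 0.0]
ft_force: [0.4, -0.8, 0.8]
width: 61.1
grip_force: 0.0
```

{"fn": "play_rows", "kwargs": {"rows": [[1, 41, 4, 5, 0, 0, 0], [1, 83, 9, 10, 0, 0, 0], [1, 125, 14, 15, 0, 0, 0], [1, 166, 18, 20, 0, 0, 0], [1, 208, 23, 25, 0, 0, 0], [1, 245, 27, 45, 0, 0, 0], [1, 245, 27, 77, 0, 0, 0], [1, 245, 27, 109, 0, 0, 0]]}}

```text
clock: 6.9
tool_pos: [576.2, 199.0, 40.4]
orientation: [0.668, 0.744, 0.0, 0.0]
ft_force: [0.5, 1.2, 1.0]
width: 93.9
grip_force: 0.0
```

{"fn": "play_rows", "kwargs": {"rows": [[0, 0, 0, 0, 0, 0, 0], [0, 0, 0, 0, 0, 0, 0], [0, 0, 0, 0, 0, 0, 0], [0, 0, 0, 0, 0, 0, 0], [0, 0, 0, 0, 0, 0, 0], [0, 0, 0, 0, 0, 0, 0]], "force": 30}}

```text
clock: 7.5
tool_pos: [576.7, 197.2, 42.1]
orientation: [0.669, 0.743, 0.0, 0.0]
ft_force: [0.5, 0.4, 0.5]
width: 49.3
grip_force: 0.0
```

{"fn": "play_rows", "kwargs": {"rows": [[0, -15, 0, 0, 0, 0, 0], [0, -29, 0, 0, 0, 0, 0], [0, -44, 0, 0, 0, 0, 0], [0, -59, 0, 0, 0, 0, 0], [0, -74, 0, 0, 0, 0, 0], [0, -88, 0, 0, 0, 0, 0], [0, -88, 0, 0, 0, 0, 0]]}}

```text
clock: 8.2
tool_pos: [585.9, 106.7, 41.6]
orientation: [0.67, 0.742, -0.0, 0.0]
ft_force: [0.3, -0.5, -0.0]
width: 0.8
grip_force: 0.0
```

The fingers need longer to close, about 1 s from fully open, so they left the post without a grip. I'll go back with a smaller opening.

```bash
python3 - <<'E'
from h import *
from plan import *
plan([(585,109.5,95,6,.55,30),(576.4,196.5,95,6,.55,30),(576.4,196.5,41,6,.55,27),('hold',0,9)])
E
```

```text
[[0.55,0,0,-27,0,0,0.0],[0.55,0,-1,-54,0,0,0.0],[0.55,29,0,-54,0,0,0.0],[0.55,58,0,-54,0,0,0.0],[0.55,88,0,-54,0,0,0.0],[0.55,88,0,-27,0,0,0.0],[0.55,88,0,0,0,0,0.0],[0,88,0,0,0,0,0.0]]
[[0,0,0,0,0,0,0.0],[0,0,0,0,0,0,0.0],[0,0,0,0,0,0,0.0],[0,0,0,0,0,0,0.0],[0,0,0,0,0,0,0.0],[0,0,0,0,0,0,0.0],[0,0,0,0,0,0,0.0],[0,0,0,0,0,0,0.0]]
end [576.4 197.   41.5] 6.0 rows 16
```

{"fn": "play_rows", "kwargs": {"rows": [[0.55, 0, 0, -27, 0, 0, 0], [0.55, 0, 0, -54, 0, 0, 0], [0.55, 29, 0, -54, 0, 0, 0], [0.55, 58, 0, -54, 0, 0, 0], [0.55, 88, 0, -54, 0, 0, 0], [0.55, 88, 0, -54, 0, 0, 0], [0.55, 88, 0, -27, 0, 0, 0], [0.55, 88, 0, 0, 0, 0, 0]]}}

```text
clock: 9.0
tool_pos: [576.7, 197.6, 41.3]
orientation: [0.669, 0.744, 0.001, 0.0]
ft_force: [0.7, 0.1, 0.1]
width: 51.3
grip_force: 0.0
```

{"fn": "play_rows", "kwargs": {"rows": [[0, 0, 0, 0, 0, 0, 0], [0, 0, 0, 0, 0, 0, 0], [0, 0, 0, 0, 0, 0, 0], [0, 0, 0, 0, 0, 0, 0], [0, 0, 0, 0, 0, 0, 0], [0, 0, 0, 0, 0, 0, 0]]}}

```text
clock: 9.6
tool_pos: [574.1, 196.7, 42.2]
orientation: [0.669, 0.743, -0.001, -0.002]
ft_force: [-17.6, -2.7, 14.8]
width: 21.7
grip_force: 30.0
```

{"fn": "play_rows", "kwargs": {"rows": [[0, 0, -3, 0, 0, 0, 0], [0, -15, -3, 0, 0, 0, 0], [0, -29, -3, 0, 0, 0, 0], [0, -44, -3, 0, 0, 0, 0], [0, -59, -3, 0, 0, 0, 0], [0, -74, -3, 0, 0, 0, 0], [0, -85, -3, 0, 0, 0, 0], [0, -85, -3, 0, 0, 0, 0]]}}

```text
clock: 10.4
tool_pos: [582.9, 109.2, 42.3]
orientation: [0.67, 0.742, 0.0, 0.001]
ft_force: [-2.2, -3.0, 11.6]
width: 22.0
grip_force: 30.0
```

{"fn": "play_rows", "kwargs": {"rows": [[0, -3, 0, 0, 0, 0, 0], [0, -6, 0, 0, 0, 0, 0], [0, -6, 0, 0, 0, 0, 0]]}}

```text
clock: 10.7
tool_pos: [583.3, 105.5, 42.3]
orientation: [0.669, 0.743, 0.0, 0.0]
ft_force: [-4.4, -1.1, 12.5]
width: 21.7
grip_force: 30.0
```

{"fn": "play_rows", "kwargs": {"rows": [[0, -3, 0, 0, 0, 0, 0], [0, -3, 0, 0, 0, 0, 0]]}}

```text
clock: 10.9
tool_pos: [583.5, 102.8, 42.3]
orientation: [0.669, 0.743, 0.0, -0.0]
ft_force: [-3.7, 0.4, 12.3]
width: 21.8
grip_force: 30.0
```

{"fn": "play_rows", "kwargs": {"rows": [[0, -3, 0, 0, 0, 0, 0], [0, -3, 0, 0, 0, 0, 0]]}}

```text
clock: 11.1
tool_pos: [583.6, 102.6, 42.2]
orientation: [0.669, 0.744, 0.001, -0.001]
ft_force: [-5.7, 13.1, 12.8]
width: 21.6
grip_force: 30.0
```

```bash
python3 - <<'E'
from h import *
from plan import *
json.dump(dict(p=[583.6,100.2,41.5],phi=6.0),open(F,'w'))
plan([(583.6,102.6,41.5,6,.6),('hold',.6,4),(583.6,102.6,130,6,1,40),(520,0,250,-34,1)])
E
```

```text
[[0.6,2,0,0,0,0,0.0],[0.6,2,0,0,0,0,0.0],[0.6,2,0,0,0,0,0.0],[0.6,2,0,0,0,0,0.0],[0.6,2,0,0,0,0,0.0],[1,2,0,-30,0,0,0.0],[1,2,0,-59,0,0,0.0],[1,2,0,-88,0,0,0.0]]
[[1,-19,-15,-24,0,0,0.14],[1,-38,-29,-48,0,0,0.279],[1,-57,-44,-72,0,0,0.419],[1,-76,-59,-96,0,0,0.559],[1,-95,-74,-120,0,0,0.698]]
end [519.7  -0.  249.5] -34.0 rows 13
```

{"fn": "play_rows", "kwargs": {"rows": [[0.6, 2, 0, 0, 0, 0, 0], [0.6, 2, 0, 0, 0, 0, 0], [0.6, 2, 0, 0, 0, 0, 0], [0.6, 2, 0, 0, 0, 0, 0], [0.6, 2, 0, 0, 0, 0, 0], [1, 2, 0, -30, 0, 0, 0], [1, 2, 0, -59, 0, 0, 0], [1, 2, 0, -88, 0, 0, 0]]}}

```text
clock: 11.9
tool_pos: [583.2, 101.8, 130.4]
orientation: [0.669, 0.743, -0.0, -0.0]
ft_force: [1.2, 1.1, 0.0]
width: 77.3
grip_force: 0.0
```

{"fn": "play_rows", "kwargs": {"rows": [[1, -19, -15, -24, 0, 0, 0.14], [1, -38, -29, -48, 0, 0, 0.279], [1, -57, -44, -72, 0, 0, 0.419], [1, -76, -59, -96, 0, 0, 0.559], [1, -95, -74, -120, 0, 0, 0.698]]}}

```text
clock: 12.4
tool_pos: [519.0, -1.1, 250.1]
orientation: [0.884, 0.467, -0.0, -0.0]
ft_force: [0.5, 0.4, 0.7]
width: 94.2
grip_force: 0.0
```

```bash
python3 - <<'E'
from h import *
for n in('top','scene'):
    p=shot(n,n+'2.png')
    for nm,c,z,bx in (('red',red,(12,30),(300,700,-300,250)),('dark in sled',lambda h,s,v:v<75,(38,56),(380,720,40,330)),('sled',lambda h,s,v:(v>100)&(s<60),(23,34),(440,720,50,300)),('post',lambda h,s,v:v<110,(60,85),(500,650,50,150)),('traylip',lambda h,s,v:h<40,(9,18),(335,510,-410,-250)),('tray',lambda h,s,v:h<40,(5,18),(340,510,-405,-255))):
        for o in seg(p,n,c,*z,box=bx,minpx=25): print(n,nm,o['n'],o['c'],o['mean'],o['size'],o['long_ang'])
p=shot('wrist','wrist2.png'); print(p['tvec'],p['intrinsics'])
E
```

```text
top red 323 [ 558.4 -152. ] [ 557.7 -152.1   22.4] [89.7 43.8] 4.5
top red 138 [441.9 -56.1] [445.1 -56.2  22.3] [90.6 20.9] -10.4
top red 328 [ 428.5 -162.6] [ 428.6 -162.8   22.5] [89.5 43. ] -9.1
top dark in sled 199 [636.4 164.5] [634.9 162.4  48. ] [91.3 40.9] 4.8
top dark in sled 201 [517.7 215.2] [517.5 211.9  48. ] [86.4 39.8] 4.6
top sled 1333 [575.8 211.8] [577.2 197.8  27.6] [228.3 152.5] -2.1
top traylip 548 [ 423.3 -332. ] [ 423.9 -331.5   12.1] [145.2 124.7] -86.2
top tray 1205 [ 428.1 -329.4] [ 423.6 -332.4    9.3] [156.8 147.8] 0.1
scene red 144 [442.4 -43.4] [452.  -52.8  19.9] [91.9 42.6] -15.1
scene red 157 [ 428.4 -163.8] [ 436.9 -171.7   20.1] [91.  42.5] -9.3
scene red 213 [ 556.7 -153.8] [ 560.6 -157.    20.3] [94.3 43.6] 5.6
scene dark in sled 156 [516.9 218.3] [523.7 211.8  45.7] [93.6 48.4] 4.1
scene dark in sled 129 [634.7 162.1] [638.9 154.   45.8] [89.9 43. ] 4.8
scene sled 945 [584.6 170.7] [579.1 183.1  27.2] [243.6 170.5] 29.4
scene post 43 [584.4 100.7] [584.8  99.6  69.8] [22.7 18.9] 87.5
scene traylip 337 [ 421.9 -330.7] [ 420.6 -336.3   12. ] [137.6 124. ] 88.7
scene tray 917 [ 418.4 -329.9] [ 420.3 -334.4    8.7] [138.4 131.3] 89.3
[-428.85226573  248.5037903   504.04027386] [[309.70691629   0.         318.20437414]
 [  0.         309.70691629 201.22665799]
 [  0.           0.           1.        ]]
```

View pics/wrist2.png

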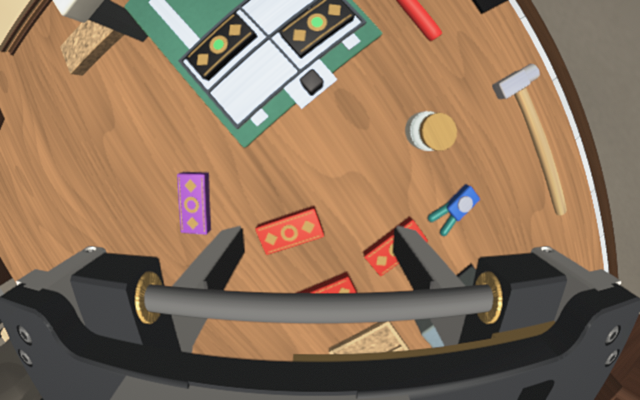

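```bash
cat > tray.py <<'E'
from h import *
from scipy.optimize import differential_evolution
def fit(names=('top','scene')):
    pts=[]
    for n in names:
        p=shot(n); C=cloud(p,n).reshape(-1,3)
        P=C[(C[:,0]>320)&(C[:,0]<520)&(C[:,1]>-450)&(C[:,1]<-220)&(C[:,2]>9.5)&(C[:,2]<16)]; pts.append(P[:,:2])
    r={}
    for n,P in list(zip(names,pts)):
        def f(v):
            c,s=np.cos(v[2]),np.sin(v[2]); q=P-v[:2]; x=abs(c*q[:,0]+s*q[:,1]); y=abs(-s*q[:,0]+c*q[:,1])
            fr=np.minimum(np.minimum(np.hypot(x-56,np.maximum(y-68,0)),np.hypot(y-65,np.maximum(x-59,0))),np.hypot(y,np.maximum(x-56,0)))
            return np.minimum(fr,8).mean()
        o=differential_evolution(f,[(400,445),(-355,-305),(-.2,.2)],seed=1)
        r[n]=(np.round(o.x[:2],1),round(np.degrees(o.x[2]),1),round(o.fun,2),len(P))
    return r
E
python3 - <<'E'
from tray import *
print(fit())
from plan import *
plan([(560,100,200,-85,1),(635.5,163,120,-85,.75),(635.5,163,60,-85,.75,30),(635.5,163,35.5,-85,.75,13),('hold',0,7)])
E
```

```text
{'top': (array([ 423.3, -330.7]), np.float64(-2.2), np.float64(4.53), 466), 'scene': (array([ 421.7, -330.4]), np.float64(-0.2), np.float64(2.62), 308)}
[[1,15,-3,7,0,0,0.127],[1,30,-6,14,0,0,0.254],[1,45,-10,21,0,0,0.382],[1,60,-13,28,0,0,0.509],[1,75,-16,35,0,0,0.636],[1,90,-19,42,0,0,0.763],[1,105,-23,50,0,0,0.89],[0.75,137,-13,76,0,0,0.89]]
[[0.75,27,-19,27,0,0,0.0],[0.75,53,-38,54,0,0,0.0],[0.75,53,-38,84,0,0,0.0],[0.75,53,-38,114,0,0,0.0],[0.75,53,-38,126,0,0,0.0],[0.75,53,-38,138,0,0,0.0],[0,53,-38,138,0,0,0.0],[0,53,-38,138,0,0,0.0]]
[[0,0,0,0,0,0,0.0],[0,0,0,0,0,0,0.0],[0,0,0,0,0,0,0.0],[0,0,0,0,0,0,0.0],[0,0,0,0,0,0,0.0]]
end [635.  163.3  35.5] -85.0 rows 21
```

{"fn": "play_rows", "kwargs": {"rows": [[1, 15, -3, 7, 0, 0, 0.127], [1, 30, -6, 14, 0, 0, 0.254], [1, 45, -10, 21, 0, 0, 0.382], [1, 60, -13, 28, 0, 0, 0.509], [1, 75, -16, 35, 0, 0, 0.636], [1, 90, -19, 42, 0, 0, 0.763], [1, 105, -23, 50, 0, 0, 0.89], [0.75, 137, -13, 76, 0, 0, 0.89]]}}

```text
clock: 13.45
tool_pos: [585.5, 121.9, 172.9]
orientation: [0.999, 0.042, -0.0, 0.0]
ft_force: [0.8, 0.7, 1.4]
width: 88.8
grip_force: 0.0
```

{"fn": "play_rows", "kwargs": {"rows": [[0.75, 27, -19, 27, 0, 0, 0], [0.75, 53, -38, 54, 0, 0, 0], [0.75, 53, -38, 84, 0, 0, 0], [0.75, 53, -38, 114, 0, 0, 0], [0.75, 53, -38, 126, 0, 0, 0], [0.75, 53, -38, 138, 0, 0, 0], [0, 53, -38, 138, 0, 0, 0], [0, 53, -38, 138, 0, 0, 0]]}}

```text
clock: 14.25
tool_pos: [635.4, 163.4, 36.2]
orientation: [0.999, 0.044, 0.0, -0.0]
ft_force: [-0.9, 0.0, 0.1]
width: 57.9
grip_force: 0.0
```

{"fn": "play_rows", "kwargs": {"rows": [[0, 0, 0, 0, 0, 0, 0], [0, 0, 0, 0, 0, 0, 0], [0, 0, 0, 0, 0, 0, 0], [0, 0, 0, 0, 0, 0, 0], [0, 0, 0, 0, 0, 0, 0]]}}

```text
clock: 14.75
tool_pos: [635.4, 163.7, 36.4]
orientation: [0.999, 0.044, 0.0, -0.0]
ft_force: [-1.9, -0.0, 7.1]
width: 43.5
grip_force: 30.0
```

```bash
python3 - <<'E'
from plan import *
plan([(635,163.3,130,-85,0,32),(500,-100,140,-88,0,40),(423,-297,110,-91,0,40),(423,-297,45,-91,0,30),(423,-297,16,-91,0,10),('hold',0,1)])
plan([('hold',.55,5),(423,-297,110,-91,.75,32)])
E
```

```text
[[0,0,0,-32,0,0,0.0],[0,0,0,-63,0,0,0.0],[0,0,0,-94,0,0,0.0],[0,-20,31,-96,0,0,0.007],[0,-39,63,-97,0,0,0.013],[0,-59,94,-98,0,0,0.02],[0,-79,125,-100,0,0,0.026],[0,-98,157,-101,0,0,0.033]]
[[0,-19,32,-1,0,0,0.007],[0,-38,63,-2,0,0,0.013],[0,-56,95,-4,0,0,0.02],[0,-71,128,2,0,0,0.028],[0,-86,160,6,0,0,0.037],[0,-100,192,12,0,0,0.046],[0,-115,224,16,0,0,0.055],[0,-129,256,22,0,0,0.063]]
[[0,-13,33,4,0,0,0.009],[0,-13,33,26,0,0,0.009],[0,-13,33,48,0,0,0.009],[0,-13,33,70,0,0,0.009],[0,-13,33,79,0,0,0.009],[0,-13,33,89,0,0,0.009],[0,-13,33,98,0,0,0.009],[0,-13,33,98,0,0,0.009]]
end [ 423.  -297.2   16.5] -91.0 rows 24
[[0.55,0,0,0,0,0,0.0],[0.55,0,0,0,0,0,0.0],[0.55,0,0,0,0,0,0.0],[0.55,0,0,0,0,0,0.0],[0.55,0,0,0,0,0,0.0],[0.75,0,0,-31,0,0,-0.0],[0.75,0,0,-62,0,0,-0.0],[0.75,0,0,-94,0,0,-0.0]]
end [ 423.  -297.2  110.5] -91.0 rows 8
```

{"fn": "play_rows", "kwargs": {"rows": [[0, 0, 0, -32, 0, 0, 0], [0, 0, 0, -63, 0, 0, 0], [0, 0, 0, -94, 0, 0, 0], [0, -20, 31, -96, 0, 0, 0.007], [0, -39, 63, -97, 0, 0, 0.013], [0, -59, 94, -98, 0, 0, 0.02], [0, -79, 125, -100, 0, 0, 0.026], [0, -98, 157, -101, 0, 0, 0.033]]}}

```text
clock: 15.55
tool_pos: [550.2, -2.6, 136.8]
orientation: [1.0, 0.027, 0.0, -0.0]
ft_force: [0.7, -0.4, -0.1]
width: 43.7
grip_force: 30.0
```

{"fn": "play_rows", "kwargs": {"rows": [[0, -19, 32, -1, 0, 0, 0.007], [0, -38, 63, -2, 0, 0, 0.013], [0, -56, 95, -4, 0, 0, 0.02], [0, -71, 128, 2, 0, 0, 0.028], [0, -86, 160, 6, 0, 0, 0.037], [0, -100, 192, 12, 0, 0, 0.046], [0, -115, 224, 16, 0, 0, 0.055], [0, -129, 256, 22, 0, 0, 0.063]]}}

```text
clock: 16.35
tool_pos: [435.7, -265.5, 114.7]
orientation: [1.0, -0.004, 0.0, -0.0]
ft_force: [0.8, 0.0, -0.8]
width: 43.7
grip_force: 30.0
```

```bash
python3 - <<'E'
from h import *
s=manip.get_state(); print(s['width'],s['grip_force'],s['tool_pos'],s['ft_force'])
from tray import *
print(fit())
shot('wrist','wrist3.png')
E
```

```text
43.71964514269849 30.000261962413788 [ 435.73928966 -265.45410762  114.72442605] [ 0.81668624  0.02062109 -0.8420825 ]
{'top': (array([ 415.1, -325.5]), np.float64(8.2), np.float64(1.15), 10), 'scene': (array([ 421.4, -330.7]), np.float64(-1.1), np.float64(2.71), 313)}
```

View pics/wrist3.png

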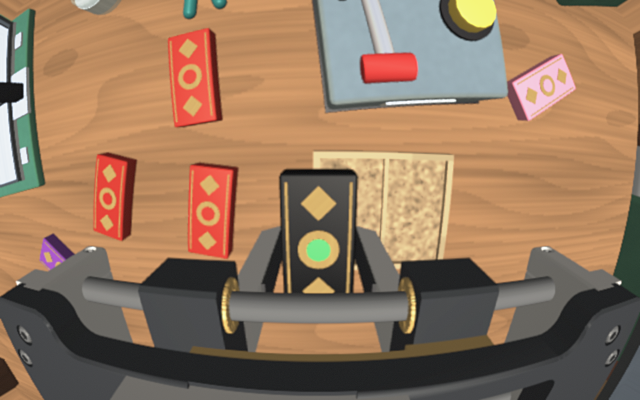

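The wrist view shows the plaque held. The tray's far corners are at about (313,152) and (453,154), with the rib at x≈383. I'll check those against the calibration.

```bash
python3 - <<'E'
from h import *
p=shot('wrist')
for uv in ((313,152),(453,154),(384,155),(383,190)): print(uv,atz(p,'wrist',uv,13)[:2].round(1))
E
```

```text
(313, 152) [ 479.9 -261.4]
(453, 154) [ 479.3 -396.4]
(384, 155) [ 477.  -326.6]
(383, 190) [ 444.  -326.5]
```

{"fn": "play_rows", "kwargs": {"rows": [[0, -13, 33, 4, 0, 0, 0.009], [0, -13, 33, 26, 0, 0, 0.009], [0, -13, 33, 48, 0, 0, 0.009], [0, -13, 33, 70, 0, 0, 0.009], [0, -13, 33, 79, 0, 0, 0.009], [0, -13, 33, 89, 0, 0, 0.009], [0, -13, 33, 98, 0, 0, 0.009], [0, -13, 33, 98, 0, 0, 0.009]]}}

```text
clock: 17.35
tool_pos: [423.4, -297.0, 16.2]
orientation: [1.0, -0.008, 0.0, 0.0]
ft_force: [-0.5, -0.2, -0.0]
width: 43.6
grip_force: 30.0
```

{"fn": "play_rows", "kwargs": {"rows": [[0.55, 0, 0, 0, 0, 0, 0], [0.55, 0, 0, 0, 0, 0, 0], [0.55, 0, 0, 0, 0, 0, 0], [0.55, 0, 0, 0, 0, 0, 0], [0.55, 0, 0, 0, 0, 0, 0], [0.75, 0, 0, -31, 0, 0, 0], [0.75, 0, 0, -62, 0, 0, 0], [0.75, 0, 0, -94, 0, 0, 0]]}}

```text
clock: 18.15
tool_pos: [422.5, -297.2, 111.4]
orientation: [1.0, -0.009, -0.0, -0.0]
ft_force: [0.3, -0.6, 0.8]
width: 69.7
grip_force: 0.0
```

```bash
python3 - <<'E'
from h import *
for n in('top','scene'):
    p=shot(n)
    for nm,c,z,bx in (('red',red,(12,30),(300,700,-300,250)),('dark',lambda h,s,v:v<75,(38,56),(380,720,40,330)),('dark',lambda h,s,v:v<75,(20,34),(340,490,-420,-240))):
        for o in seg(p,n,c,*z,box=bx,minpx=25): print(n,nm,o['n'],o['c'],o['mean'],o['size'],o['long_ang'])
from plan import *
plan([(480,-60,140,-88,.75,42),(517.2,216.5,110,-85,.75,42),(517.2,216.5,60,-85,.75,27),(517.2,216.5,35.5,-85,.75,13),('hold',0,6)])
E
```

```text
top red 321 [ 558.1 -152.1] [ 556.6 -152.2   22.4] [89.6 43.2] 4.6
top red 333 [445.4 -42.4] [444.8 -42.3  22.7] [90.  42.7] -15.1
top red 311 [ 428.4 -163.1] [ 430.1 -162.4   22.2] [89.4 42.9] -8.9
top dark 201 [517.8 215.6] [516.1 211.3  47.8] [86.7 39.9] 5.5
scene red 140 [441.7 -45.4] [452.8 -52.9  20.6] [95.  40.8] -13.3
scene red 153 [ 427.4 -164. ] [ 437.9 -172.    20.5] [91.2 42.7] -10.2
scene red 214 [ 555.5 -153.5] [ 560.6 -157.1   20.7] [93.4 43.3] 3.7
scene dark 163 [518.6 215.9] [523.5 211.6  45.9] [90.5 47.2] 5.2
scene dark 159 [ 425.3 -299.2] [ 434.8 -304.5   26. ] [87.3 40.3] -0.2
[[0.75,9,-40,-5,0,0,-0.009],[0.75,18,-79,-10,0,0,-0.017],[0.75,26,-119,-15,0,0,-0.026],[0.75,35,-159,-20,0,0,-0.035],[0.75,44,-198,-25,0,0,-0.044],[0.75,53,-238,-30,0,0,-0.052],[0.75,57,-278,-25,0,0,-0.06],[0.75,62,-317,-21,0,0,-0.067]]
[[0.75,7,-39,4,0,0,-0.008],[0.75,15,-79,9,0,0,-0.015],[0.75,22,-118,13,0,0,-0.023],[0.75,29,-157,17,0,0,-0.03],[0.75,36,-196,22,0,0,-0.038],[0.75,36,-196,46,0,0,-0.038],[0.75,36,-196,72,0,0,-0.038],[0.75,36,-196,84,0,0,-0.038]]
[[0.75,0,0,12,0,0,0.0],[0,0,0,12,0,0,0.0],[0,0,0,12,0,0,0.0],[0,0,0,12,0,0,0.0],[0,0,0,12,0,0,0.0],[0,0,0,12,0,0,0.0],[0,0,0,12,0,0,0.0]]
end [516.8 216.2  35.5] -85.0 rows 23
```

{"fn": "play_rows", "kwargs": {"rows": [[0.75, 9, -40, -5, 0, 0, -0.009], [0.75, 18, -79, -10, 0, 0, -0.017], [0.75, 26, -119, -15, 0, 0, -0.026], [0.75, 35, -159, -20, 0, 0, -0.035], [0.75, 44, -198, -25, 0, 0, -0.044], [0.75, 53, -238, -30, 0, 0, -0.052], [0.75, 57, -278, -25, 0, 0, -0.06], [0.75, 62, -317, -21, 0, 0, -0.067]]}}

```text
clock: 19.05
tool_pos: [490.4, 20.7, 131.2]
orientation: [1.0, 0.025, 0.0, -0.0]
ft_force: [0.3, -0.1, -0.3]
width: 70.4
grip_force: 0.0
```

{"fn": "play_rows", "kwargs": {"rows": [[0.75, 7, -39, 4, 0, 0, -0.008], [0.75, 15, -79, 9, 0, 0, -0.015], [0.75, 22, -118, 13, 0, 0, -0.023], [0.75, 29, -157, 17, 0, 0, -0.03], [0.75, 36, -196, 22, 0, 0, -0.038], [0.75, 36, -196, 46, 0, 0, -0.038], [0.75, 36, -196, 72, 0, 0, -0.038], [0.75, 36, -196, 84, 0, 0, -0.038]]}}

```text
clock: 19.85
tool_pos: [515.6, 216.0, 45.3]
orientation: [0.999, 0.044, -0.001, 0.001]
ft_force: [0.8, 0.2, 0.4]
width: 70.4
grip_force: 0.0
```

{"fn": "play_rows", "kwargs": {"rows": [[0.75, 0, 0, 12, 0, 0, 0], [0, 0, 0, 12, 0, 0, 0], [0, 0, 0, 12, 0, 0, 0], [0, 0, 0, 12, 0, 0, 0], [0, 0, 0, 12, 0, 0, 0], [0, 0, 0, 12, 0, 0, 0], [0, 0, 0, 12, 0, 0, 0], [0, 0, 0, 12, 0, 0, 0]]}}

```text
clock: 20.65
tool_pos: [517.2, 216.5, 36.2]
orientation: [0.999, 0.044, 0.0, -0.0]
ft_force: [-0.6, 0.8, 7.8]
width: 44.1
grip_force: 30.0
```

```bash
python3 - <<'E'
from plan import *
plan([(517.2,216.5,130,-85,0,32),(480,-60,140,-88,0,42),(422.5,-363.5,110,-91,0,42),(422.5,-363.5,45,-91,0,30),(422.5,-363.5,16,-91,0,10),('hold',0,1)])
plan([('hold',.55,5),(422.5,-363.5,110,-91,.75,32)])
plan([(428,-163,110,-99,.75,42),(428,-163,40,-99,.75,35),(428,-163,9.5,-99,.75,16),('hold',0,6)])
E
```

```text
[[0,0,0,-32,0,0,0.0],[0,0,0,-63,0,0,0.0],[0,0,0,-94,0,0,0.0],[0,-8,39,-96,0,0,0.008],[0,-17,78,-97,0,0,0.015],[0,-26,116,-99,0,0,0.023],[0,-35,155,-100,0,0,0.03],[0,-43,194,-102,0,0,0.038]]
[[0,-8,39,-1,0,0,0.007],[0,-15,79,-2,0,0,0.015],[0,-24,116,1,0,0,0.021],[0,-33,154,5,0,0,0.028],[0,-42,191,9,0,0,0.034],[0,-51,229,12,0,0,0.041],[0,-60,266,16,0,0,0.047],[0,-69,304,20,0,0,0.054]]
[[0,-7,38,4,0,0,0.006],[0,-14,76,8,0,0,0.013],[0,-14,76,29,0,0,0.013],[0,-14,76,51,0,0,0.013],[0,-14,76,72,0,0,0.013],[0,-14,76,82,0,0,0.013],[0,-14,76,92,0,0,0.013],[0,-14,76,102,0,0,0.013]]
[[0,0,0,0,0,0,-0.0]]
end [ 422.7 -363.8   15.5] -91.0 rows 25
[[0.55,0,0,0,0,0,0.0],[0.55,0,0,0,0,0,0.0],[0.55,0,0,0,0,0,0.0],[0.55,0,0,0,0,0,0.0],[0.55,0,0,0,0,0,0.0],[0.75,0,0,-32,0,0,-0.0],[0.75,0,0,-63,0,0,-0.0],[0.75,0,0,-94,0,0,-0.0]]
end [ 422.7 -363.8  109.5] -91.0 rows 8
[[0.75,0,-40,0,0,0,0.028],[0.75,1,-80,0,0,0,0.056],[0.75,1,-120,0,0,0,0.084],[0.75,1,-161,0,0,0,0.112],[0.75,2,-201,0,0,0,0.14],[0.75,2,-201,34,0,0,0.14],[0.75,2,-201,70,0,0,0.14],[0.75,2,-201,85,0,0,0.14]]
[[0.75,0,0,15,0,0,-0.0],[0,0,0,15,0,0,-0.0],[0,0,0,15,0,0,-0.0],[0,0,0,15,0,0,-0.0],[0,0,0,15,0,0,-0.0],[0,0,0,15,0,0,-0.0],[0,0,0,15,0,0,-0.0]]
end [ 428.2 -162.8    9.5] -99.0 rows 15
```

{"fn": "play_rows", "kwargs": {"rows": [[0, 0, 0, -32, 0, 0, 0], [0, 0, 0, -63, 0, 0, 0], [0, 0, 0, -94, 0, 0, 0], [0, -8, 39, -96, 0, 0, 0.008], [0, -17, 78, -97, 0, 0, 0.015], [0, -26, 116, -99, 0, 0, 0.023], [0, -35, 155, -100, 0, 0, 0.03], [0, -43, 194, -102, 0, 0, 0.038]]}}

```text
clock: 21.45
tool_pos: [490.3, 18.0, 137.7]
orientation: [1.0, 0.025, 0.0, -0.0]
ft_force: [1.1, 0.1, -0.9]
width: 43.1
grip_force: 30.0
```

{"fn": "play_rows", "kwargs": {"rows": [[0, -8, 39, -1, 0, 0, 0.007], [0, -15, 79, -2, 0, 0, 0.015], [0, -24, 116, 1, 0, 0, 0.021], [0, -33, 154, 5, 0, 0, 0.028], [0, -42, 191, 9, 0, 0, 0.034], [0, -51, 229, 12, 0, 0, 0.041], [0, -60, 266, 16, 0, 0, 0.047], [0, -69, 304, 20, 0, 0, 0.054]]}}

```text
clock: 22.25
tool_pos: [436.7, -289.1, 117.6]
orientation: [1.0, -0.002, 0.0, -0.0]
ft_force: [0.5, 0.4, -1.1]
width: 43.7
grip_force: 30.0
```

{"fn": "play_rows", "kwargs": {"rows": [[0, -7, 38, 4, 0, 0, 0.006], [0, -14, 76, 8, 0, 0, 0.013], [0, -14, 76, 29, 0, 0, 0.013], [0, -14, 76, 51, 0, 0, 0.013], [0, -14, 76, 72, 0, 0, 0.013], [0, -14, 76, 82, 0, 0, 0.013], [0, -14, 76, 92, 0, 0, 0.013], [0, -14, 76, 101, 0, 0, 0.013]]}}

```text
clock: 23.05
tool_pos: [423.1, -363.9, 16.4]
orientation: [1.0, -0.009, 0.0, 0.0]
ft_force: [-0.8, 0.1, -0.6]
width: 43.6
grip_force: 30.0
```

{"fn": "play_rows", "kwargs": {"rows": [[0, 0, 0, 0, 0, 0, 0], [0.55, 0, 0, 0, 0, 0, 0], [0.55, 0, 0, 0, 0, 0, 0], [0.55, 0, 0, 0, 0, 0, 0], [0.55, 0, 0, 0, 0, 0, 0], [0.55, 0, 0, -31, 0, 0, 0], [0.75, 0, 0, -62, 0, 0, 0], [0.75, 0, 0, -93, 0, 0, 0]]}}

```text
clock: 23.85
tool_pos: [422.4, -363.8, 110.6]
orientation: [1.0, -0.009, -0.0, -0.0]
ft_force: [0.5, -0.5, 0.1]
width: 64.5
grip_force: 0.0
```

```bash
python3 - <<'E'
from h import *
s=manip.get_state(); print(s['tool_pos'])
for n in('top','scene'):
    p=shot(n)
    for nm,c,z,bx in (('red',red,(12,30),(300,700,-300,250)),('dark',lambda h,s,v:v<75,(20,34),(340,490,-420,-240))):
        for o in seg(p,n,c,*z,box=bx,minpx=25): print(n,nm,o['n'],o['c'],o['mean'],o['size'],o['long_ang'])
E
```

```text
[ 422.42977527 -363.75759666  110.59963819]
top red 321 [ 558.6 -152.3] [ 557.6 -152.1   22.2] [90.3 44.2] 4.5
top red 337 [445.4 -42.3] [444.6 -42.2  22.2] [89.9 43.2] -15.3
top red 312 [ 428.3 -163.1] [ 429.7 -162.6   22.2] [89.4 43.7] -8.9
top dark 84 [ 448.  -296.7] [ 451.2 -290.5   28.9] [41.9 38.5] -88.7
scene red 143 [444.  -44.4] [453.1 -52.5  20.1] [89.4 40.5] -15.3
scene red 151 [ 425.8 -164.8] [ 437.3 -171.6   20.5] [98.7 43.4] -5.4
scene red 220 [ 556.8 -154.6] [ 561.2 -157.2   20. ] [91.4 43.5] 5.2
scene dark 154 [ 426.5 -298.4] [ 435.5 -304.7   26.3] [87.7 40.5] -2.5
scene dark 171 [ 426.  -365.2] [ 436.4 -371.2   26.5] [89.  40.7] -1.4
```

{"fn": "play_rows", "kwargs": {"rows": [[0.75, 0, -40, 0, 0, 0, 0.028], [0.75, 1, -80, 0, 0, 0, 0.056], [0.75, 1, -120, 0, 0, 0, 0.084], [0.75, 1, -161, 0, 0, 0, 0.112], [0.75, 2, -201, 0, 0, 0, 0.14], [0.75, 2, -201, 34, 0, 0, 0.14], [0.75, 2, -201, 70, 0, 0, 0.14], [0.75, 2, -201, 86, 0, 0, 0.14]]}}

```text
clock: 24.75
tool_pos: [427.4, -160.9, 21.2]
orientation: [0.997, -0.077, -0.001, -0.0]
ft_force: [0.3, -0.4, -0.8]
width: 70.4
grip_force: 0.0
```

{"fn": "play_rows", "kwargs": {"rows": [[0.75, 0, 0, 15, 0, 0, 0], [0, 0, 0, 15, 0, 0, 0], [0, 0, 0, 15, 0, 0, 0], [0, 0, 0, 15, 0, 0, 0], [0, 0, 0, 15, 0, 0, 0], [0, 0, 0, 15, 0, 0, 0], [0, 0, 0, 15, 0, 0, 0], [0, 0, 0, 15, 0, 0, 0]]}}

```text
clock: 25.55
tool_pos: [428.7, -162.9, 9.1]
orientation: [0.997, -0.079, 0.001, -0.0]
ft_force: [-1.3, 0.6, 9.3]
width: 43.8
grip_force: 30.0
```

```bash
python3 - <<'E'
from plan import *
plan([(428,-163,120,-99,0,32),(470,0,140,-92,0,42),(519.4,217.2,110,-84,0,42),(519.4,217.2,60,-84,0,27),(519.4,217.2,36.3,-84,0,12),('hold',0,2)])
plan([('hold',.55,5),(519.4,217.2,110,-84,.75,32)])
plan([(445,-42.3,110,-105,.75,42),(445,-42.3,40,-105,.75,35),(445,-42.3,9.5,-105,.75,16),('hold',0,6)])
E
```

```text
[[0,0,0,-28,0,0,-0.0],[0,0,0,-55,0,0,-0.0],[0,0,0,-83,0,0,-0.0],[0,0,0,-110,0,0,-0.0],[0,3,-33,-114,0,0,-0.025],[0,6,-67,-118,0,0,-0.049],[0,9,-100,-122,0,0,-0.074],[0,13,-134,-126,0,0,-0.098]]
[[0,6,-33,-4,0,0,-0.025],[0,12,-70,0,0,0,-0.048],[0,18,-106,6,0,0,-0.071],[0,24,-143,10,0,0,-0.094],[0,30,-179,16,0,0,-0.118],[0,36,-216,20,0,0,-0.141],[0,42,-253,26,0,0,-0.164],[0,42,-253,50,0,0,-0.164]]
[[0,0,0,26,0,0,-0.0],[0,0,0,37,0,0,-0.0],[0,0,0,49,0,0,-0.0],[0,0,0,49,0,0,-0.0],[0,0,0,49,0,0,-0.0]]
end [519.  217.5  36.5] -84.0 rows 21
[[0.55,0,0,0,0,0,0.0],[0.55,0,0,0,0,0,0.0],[0.55,0,0,0,0,0,0.0],[0.55,0,0,0,0,0,0.0],[0.55,0,0,0,0,0,0.0],[0.75,0,0,-24,0,0,-0.0],[0.75,0,0,-49,0,0,-0.0],[0.75,0,0,-74,0,0,-0.0]]
end [519.  217.5 110.5] -84.0 rows 8
[[0.75,-14,36,0,0,0,0.052],[0.75,-29,72,0,0,0,0.105],[0.75,-43,107,0,0,0,0.157],[0.75,-58,143,0,0,0,0.209],[0.75,-72,179,0,0,0,0.262],[0.75,-86,215,0,0,0,0.314],[0.75,-101,251,0,0,0,0.366],[0.75,-101,251,36,0,0,0.366]]
[[0.75,0,0,34,0,0,0.0],[0.75,0,0,50,0,0,0.0],[0.75,0,0,65,0,0,0.0],[0,0,0,65,0,0,0.0],[0,0,0,65,0,0,0.0],[0,0,0,65,0,0,0.0],[0,0,0,65,0,0,0.0],[0,0,0,65,0,0,0.0]]
[[0,0,0,0,0,0,0.0]]
end [444.7 -42.6   9.5] -105.0 rows 17
```

{"fn": "play_rows", "kwargs": {"rows": [[0, 0, 0, -28, 0, 0, 0], [0, 0, 0, -55, 0, 0, 0], [0, 0, 0, -83, 0, 0, 0], [0, 0, 0, -110, 0, 0, 0], [0, 3, -33, -114, 0, 0, -0.025], [0, 6, -67, -118, 0, 0, -0.049], [0, 9, -100, -122, 0, 0, -0.074], [0, 13, -134, -126, 0, 0, -0.098]]}}

```text
clock: 26.35
tool_pos: [462.1, -30.9, 135.0]
orientation: [1.0, -0.029, 0.0, -0.0]
ft_force: [1.3, -0.1, -0.6]
width: 43.5
grip_force: 30.0
```

{"fn": "play_rows", "kwargs": {"rows": [[0, 6, -33, -4, 0, 0, -0.025], [0, 12, -70, 0, 0, 0, -0.048], [0, 18, -106, 6, 0, 0, -0.071], [0, 24, -143, 10, 0, 0, -0.094], [0, 30, -179, 16, 0, 0, -0.118], [0, 36, -216, 20, 0, 0, -0.141], [0, 42, -253, 26, 0, 0, -0.164], [0, 42, -253, 50, 0, 0, -0.164]]}}

```text
clock: 27.15
tool_pos: [520.5, 223.5, 85.3]
orientation: [0.998, 0.056, 0.001, -0.001]
ft_force: [0.1, -0.5, -1.0]
width: 43.4
grip_force: 30.0
```

{"fn": "play_rows", "kwargs": {"rows": [[0, 0, 0, 26, 0, 0, 0], [0, 0, 0, 37, 0, 0, 0], [0, 0, 0, 49, 0, 0, 0], [0, 0, 0, 49, 0, 0, 0], [0, 0, 0, 49, 0, 0, 0]]}}

```text
clock: 27.65
tool_pos: [519.3, 217.4, 35.9]
orientation: [0.999, 0.052, 0.0, -0.0]
ft_force: [0.0, 0.8, -0.1]
width: 43.7
grip_force: 30.0
```

{"fn": "play_rows", "kwargs": {"rows": [[0.55, 0, 0, 0, 0, 0, 0], [0.55, 0, 0, 0, 0, 0, 0], [0.55, 0, 0, 0, 0, 0, 0], [0.55, 0, 0, 0, 0, 0, 0], [0.55, 0, 0, 0, 0, 0, 0], [0.75, 0, 0, -24, 0, 0, 0], [0.75, 0, 0, -49, 0, 0, 0], [0.75, 0, 0, -74, 0, 0, 0]]}}

```text
clock: 28.45
tool_pos: [518.9, 217.2, 110.3]
orientation: [0.999, 0.052, -0.0, 0.0]
ft_force: [0.4, 0.6, 0.5]
width: 69.7
grip_force: 0.0
```

```bash
cat > look.py <<'E'
from h import *
s=manip.get_state(); print(s['clock'],s['tool_pos'].round(1) if hasattr(s['tool_pos'],'round') else s['tool_pos'])
for n in('top','scene'):
    p=shot(n)
    for nm,c,z,bx in (('red',red,(12,30),(300,700,-300,250)),('redsled',red,(38,60),(440,720,60,300)),('lever',red,(80,180),(480,680,-380,-250))):
        for o in seg(p,n,c,*z,box=bx,minpx=25): print(n,nm,o['n'],o['c'],o['mean'],o['size'],o['long_ang'])
E
python3 look.py
```

```text
28.45 [518.9 217.2 110.3]
top red 320 [ 558.3 -152.2] [ 557.5 -152.2   22.6] [89.4 43.7] 4.8
top red 336 [445.4 -42.3] [444.9 -42.5  22.6] [89.9 43.2] -15.3
top redsled 147 [494.7 213.2] [492.8 212.9  48.1] [41.9 41.7] -82.9
top lever 51 [ 540.7 -310.8] [ 540.3 -310.4  120.3] [30.  15.4] -84.5
scene red 167 [443.6 -44.8] [449.4 -48.7  20.5] [93.8 42.5] -17.0
scene red 216 [ 556.  -153.4] [ 560.9 -157.5   20.3] [92.3 43.4] 4.6
scene redsled 162 [516.  214.3] [519.9 211.8  46.4] [94.1 48. ] 6.9
scene lever 55 [ 539.6 -310.9] [ 540.7 -311.4  119.1] [31.5 14.9] -84.7
```

{"fn": "play_rows", "kwargs": {"rows": [[0.75, -14, 36, 0, 0, 0, 0.052], [0.75, -29, 72, 0, 0, 0, 0.105], [0.75, -43, 107, 0, 0, 0, 0.157], [0.75, -58, 143, 0, 0, 0, 0.209], [0.75, -72, 179, 0, 0, 0, 0.262], [0.75, -86, 215, 0, 0, 0, 0.314], [0.75, -101, 251, 0, 0, 0, 0.366], [0.75, -101, 251, 36, 0, 0, 0.366]]}}

```text
clock: 29.35
tool_pos: [445.5, -46.8, 75.4]
orientation: [0.991, -0.134, 0.003, -0.0]
ft_force: [2.4, 1.8, -1.1]
width: 70.5
grip_force: 0.0
```

{"fn": "play_rows", "kwargs": {"rows": [[0.75, 0, 0, 34, 0, 0, 0], [0.75, 0, 0, 50, 0, 0, 0], [0.75, 0, 0, 65, 0, 0, 0], [0.75, 0, 0, 65, 0, 0, 0], [0, 0, 0, 65, 0, 0, 0], [0, 0, 0, 65, 0, 0, 0], [0, 0, 0, 65, 0, 0, 0], [0, 0, 0, 65, 0, 0, 0]]}}

```text
clock: 30.15
tool_pos: [445.1, -42.4, 8.9]
orientation: [0.992, -0.13, 0.0, -0.0]
ft_force: [-0.9, 0.2, 6.1]
width: 43.7
grip_force: 30.0
```

{"fn": "play_rows", "kwargs": {"rows": [[0, 0, 0, 0, 0, 0, 0], [0, 0, 0, 0, 0, 0, 0]]}}

```text
clock: 30.35
tool_pos: [445.1, -42.4, 8.9]
orientation: [0.992, -0.13, 0.0, -0.0]
ft_force: [-1.9, 2.2, 9.2]
width: 44.0
grip_force: 30.0
```

```bash
python3 - <<'E'
from plan import *
plan([(445,-42.3,120,-105,0,32),(560,80,150,-94,0,42),(625.9,228,110,-84,0,42),(625.9,228,60,-84,0,27),(625.9,228,36.3,-84,0,12),('hold',0,2)])
plan([('hold',.55,5),(625.9,228,110,-84,.75,32)])
plan([(580,0,120,-84,.75,42),(557.8,-152.6,110,-85.5,.75,42),(557.8,-152.6,40,-85.5,.75,35),(557.8,-152.6,9.5,-85.5,.75,16),('hold',0,6)])
E
```

```text
[[0,0,0,-28,0,0,0.0],[0,0,0,-55,0,0,0.0],[0,0,0,-83,0,0,0.0],[0,0,0,-110,0,0,0.0],[0,16,-30,-116,0,0,-0.038],[0,32,-60,-122,0,0,-0.076],[0,48,-89,-128,0,0,-0.115],[0,64,-119,-134,0,0,-0.153]]
[[0,20,-27,-6,0,0,-0.039],[0,32,-65,4,0,0,-0.082],[0,45,-104,14,0,0,-0.126],[0,57,-142,24,0,0,-0.17],[0,69,-181,34,0,0,-0.213],[0,69,-181,58,0,0,-0.213],[0,69,-181,84,0,0,-0.213],[0,69,-181,95,0,0,-0.213]]
[[0,0,0,12,0,0,-0.0],[0,0,0,12,0,0,-0.0],[0,0,0,12,0,0,-0.0]]
end [625.5 228.2  36.5] -84.0 rows 19
[[0.55,0,0,0,0,0,0.0],[0.55,0,0,0,0,0,0.0],[0.55,0,0,0,0,0,0.0],[0.55,0,0,0,0,0,0.0],[0.55,0,0,0,0,0,0.0],[0.75,0,0,-24,0,0,-0.0],[0.75,0,0,-49,0,0,-0.0],[0.75,0,0,-74,0,0,-0.0]]
end [625.5 228.2 110.5] -84.0 rows 8
[[0.75,-12,37,-2,0,0,-0.0],[0.75,-23,74,-3,0,0,-0.0],[0.75,-35,111,-5,0,0,-0.0],[0.75,-46,148,-6,0,0,-0.0],[0.75,-58,185,-8,0,0,-0.0],[0.75,-69,222,-10,0,0,-0.0],[0.75,-79,260,-7,0,0,0.006],[0.75,-88,297,-4,0,0,0.013]]
[[0.75,-9,37,2,0,0,0.006],[0.75,-18,75,4,0,0,0.013],[0.75,-18,75,40,0,0,0.013],[0.75,-18,75,74,0,0,0.013],[0.75,-18,75,90,0,0,0.013],[0.75,-18,75,105,0,0,0.013],[0,-18,75,105,0,0,0.013],[0,-18,75,105,0,0,0.013]]
[[0,0,0,0,0,0,-0.0],[0,0,0,0,0,0,-0.0],[0,0,0,0,0,0,-0.0],[0,0,0,0,0,0,-0.0]]
end [ 557.9 -152.7    9.5] -85.5 rows 20
```

{"fn": "play_rows", "kwargs": {"rows": [[0, 0, 0, -28, 0, 0, 0], [0, 0, 0, -55, 0, 0, 0], [0, 0, 0, -83, 0, 0, 0], [0, 0, 0, -110, 0, 0, 0], [0, 16, -30, -116, 0, 0, -0.038], [0, 32, -60, -122, 0, 0, -0.076], [0, 48, -89, -128, 0, 0, -0.115], [0, 64, -119, -134, 0, 0, -0.153]]}}

```text
clock: 31.15
tool_pos: [538.0, 57.2, 142.9]
orientation: [0.999, -0.053, 0.0, -0.0]
ft_force: [-0.0, -0.4, -1.0]
width: 43.6
grip_force: 30.0
```

{"fn": "play_rows", "kwargs": {"rows": [[0, 20, -27, -6, 0, 0, -0.039], [0, 32, -65, 4, 0, 0, -0.082], [0, 45, -104, 14, 0, 0, -0.126], [0, 57, -142, 24, 0, 0, -0.17], [0, 69, -181, 34, 0, 0, -0.213], [0, 69, -181, 58, 0, 0, -0.213], [0, 69, -181, 84, 0, 0, -0.213], [0, 69, -181, 95, 0, 0, -0.213]]}}

```text
clock: 31.95
tool_pos: [624.3, 228.3, 45.4]
orientation: [0.999, 0.053, -0.001, 0.001]
ft_force: [-0.6, -0.1, -0.9]
width: 43.2
grip_force: 30.0
```

{"fn": "play_rows", "kwargs": {"rows": [[0, 0, 0, 12, 0, 0, 0], [0, 0, 0, 12, 0, 0, 0], [0, 0, 0, 12, 0, 0, 0]]}}

```text
clock: 32.25
tool_pos: [625.8, 228.1, 36.0]
orientation: [0.999, 0.052, 0.0, -0.0]
ft_force: [0.3, -0.7, -0.9]
width: 44.0
grip_force: 30.0
```

{"fn": "play_rows", "kwargs": {"rows": [[0.55, 0, 0, 0, 0, 0, 0], [0.55, 0, 0, 0, 0, 0, 0], [0.55, 0, 0, 0, 0, 0, 0], [0.55, 0, 0, 0, 0, 0, 0], [0.55, 0, 0, 0, 0, 0, 0], [0.75, 0, 0, -24, 0, 0, 0], [0.75, 0, 0, -49, 0, 0, 0], [0.75, 0, 0, -74, 0, 0, 0]]}}

```text
clock: 33.05
tool_pos: [625.3, 228.1, 110.2]
orientation: [0.999, 0.052, -0.0, 0.0]
ft_force: [0.2, 0.4, 0.1]
width: 69.8
grip_force: 0.0
```

```bash
python3 look.py
```

```text
33.05 [625.3 228.1 110.2]
top red 316 [ 558.3 -152.5] [ 557.4 -152.5   22.3] [90.1 43.7] 4.3
top redsled 549 [557.2 225.3] [554.2 224.9  48.3] [154.  49.] 0.2
top lever 51 [ 541.  -310.6] [ 540.3 -310.3  120.9] [30.1 15. ] -88.3
scene red 212 [ 555.8 -154.1] [ 560.4 -157.1   20.3] [92.9 41.7] 3.8
scene redsled 334 [573.2 225.8] [581.1 221.3  46.1] [194.5  55.1] 0.3
scene lever 56 [ 539.4 -310.9] [ 540.5 -311.3  118.7] [32.8 16.7] -85.8
```

{"fn": "play_rows", "kwargs": {"rows": [[0.75, -12, 37, -2, 0, 0, 0], [0.75, -23, 74, -3, 0, 0, 0], [0.75, -35, 111, -5, 0, 0, 0], [0.75, -46, 148, -6, 0, 0, 0], [0.75, -58, 185, -8, 0, 0, 0], [0.75, -69, 222, -10, 0, 0, 0], [0.75, -79, 260, -7, 0, 0, 0.006], [0.75, -88, 297, -4, 0, 0, 0.013]]}}

```text
clock: 33.95
tool_pos: [568.4, -77.6, 113.1]
orientation: [0.999, 0.046, -0.0, -0.0]
ft_force: [0.1, -0.2, 0.3]
width: 70.4
grip_force: 0.0
```

{"fn": "play_rows", "kwargs": {"rows": [[0.75, -9, 37, 2, 0, 0, 0.006], [0.75, -18, 75, 4, 0, 0, 0.013], [0.75, -18, 75, 40, 0, 0, 0.013], [0.75, -18, 75, 74, 0, 0, 0.013], [0.75, -18, 75, 90, 0, 0, 0.013], [0.75, -18, 75, 105, 0, 0, 0.013], [0.75, -18, 75, 105, 0, 0, 0.013], [0, -18, 75, 105, 0, 0, 0.013]]}}

```text
clock: 34.75
tool_pos: [558.3, -152.8, 9.1]
orientation: [0.999, 0.039, 0.0, 0.0]
ft_force: [0.4, -0.5, 0.5]
width: 65.4
grip_force: 0.0
```

{"fn": "play_rows", "kwargs": {"rows": [[0, 0, 0, 0, 0, 0, 0], [0, 0, 0, 0, 0, 0, 0], [0, 0, 0, 0, 0, 0, 0], [0, 0, 0, 0, 0, 0, 0], [0, 0, 0, 0, 0, 0, 0], [0, 0, 0, 0, 0, 0, 0]]}}

```text
clock: 35.35
tool_pos: [558.4, -152.5, 9.1]
orientation: [0.999, 0.039, 0.0, -0.0]
ft_force: [-1.2, 1.4, 8.2]
width: 43.7
grip_force: 30.0
```

```bash
python3 - <<'E'
from h import *
shot('top','top5.png')
im=cv2.imread('pics/top5.png'); cv2.imwrite('pics/top5b.png',cv2.resize(im[140:260,130:430],None,fx=2.6,fy=2.6,interpolation=cv2.INTER_CUBIC))
from plan import *
plan([(557.8,-152.6,130,-85.5,0,32),(600,0,140,-84,0,42),(632.5,162.5,110,-84,0,42),(632.5,162.5,60,-84,0,27),(632.5,162.5,36.3,-84,0,12),('hold',0,2)])
plan([('hold',.55,5),(632.5,162.5,120,-84,.55,32)])
E
```

```text
[[0,0,0,-30,0,0,-0.0],[0,0,0,-60,0,0,-0.0],[0,0,0,-90,0,0,-0.0],[0,0,0,-120,0,0,-0.0],[0,13,-37,-123,0,0,-0.007],[0,27,-74,-126,0,0,-0.013],[0,40,-112,-128,0,0,-0.02],[0,54,-149,-130,0,0,-0.026]]
[[0,10,-32,6,0,0,-0.0],[0,20,-63,12,0,0,-0.0],[0,29,-95,18,0,0,-0.0],[0,39,-126,24,0,0,-0.0],[0,49,-158,30,0,0,-0.0],[0,49,-158,54,0,0,-0.0],[0,49,-158,80,0,0,-0.0],[0,49,-158,91,0,0,-0.0]]
[[0,0,0,12,0,0,-0.0],[0,0,0,12,0,0,-0.0],[0,0,0,12,0,0,-0.0]]
end [632.3 162.4  36.5] -84.0 rows 19
[[0.55,0,0,0,0,0,0.0],[0.55,0,0,0,0,0,0.0],[0.55,0,0,0,0,0,0.0],[0.55,0,0,0,0,0,0.0],[0.55,0,0,0,0,0,0.0],[0.55,0,0,-28,0,0,-0.0],[0.55,0,0,-56,0,0,-0.0],[0.55,0,0,-84,0,0,-0.0]]
end [632.3 162.4 120.5] -84.0 rows 8
```

View pics/top5b.png

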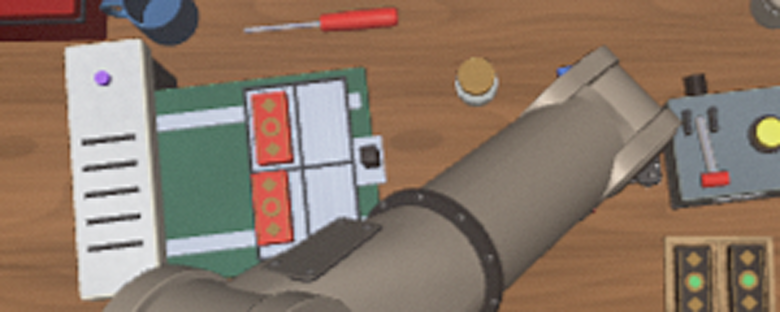

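Two reds sit inside their bays (crop px (271,127) and (272,205)) and both blacks are in the lanes at (694,282) and (748,280). I'll place the third.

{"fn": "play_rows", "kwargs": {"rows": [[0, 0, 0, -30, 0, 0, 0], [0, 0, 0, -60, 0, 0, 0], [0, 0, 0, -90, 0, 0, 0], [0, 0, 0, -120, 0, 0, 0], [0, 13, -37, -123, 0, 0, -0.007], [0, 27, -74, -126, 0, 0, -0.013], [0, 40, -112, -128, 0, 0, -0.02], [0, 54, -149, -130, 0, 0, -0.026]]}}

```text
clock: 36.2
tool_pos: [600.2, 2.0, 138.9]
orientation: [0.999, 0.053, 0.0, -0.0]
ft_force: [0.6, 0.1, -0.4]
width: 43.7
grip_force: 30.0
```

{"fn": "play_rows", "kwargs": {"rows": [[0, 10, -32, 6, 0, 0, 0], [0, 20, -63, 12, 0, 0, 0], [0, 29, -95, 18, 0, 0, 0], [0, 39, -126, 24, 0, 0, 0], [0, 49, -158, 30, 0, 0, 0], [0, 49, -158, 54, 0, 0, 0], [0, 49, -158, 80, 0, 0, 0], [0, 49, -158, 91, 0, 0, 0]]}}

```text
clock: 37.0
tool_pos: [631.2, 162.6, 45.5]
orientation: [0.999, 0.053, -0.001, 0.0]
ft_force: [-0.6, 0.5, -0.1]
width: 43.4
grip_force: 30.0
```

{"fn": "play_rows", "kwargs": {"rows": [[0, 0, 0, 12, 0, 0, 0], [0, 0, 0, 12, 0, 0, 0], [0, 0, 0, 12, 0, 0, 0]]}}

```text
clock: 37.3
tool_pos: [632.6, 162.1, 35.9]
orientation: [0.999, 0.052, 0.0, -0.0]
ft_force: [-0.9, -0.3, -0.8]
width: 43.9
grip_force: 30.0
```

{"fn": "play_rows", "kwargs": {"rows": [[0.55, 0, 0, 0, 0, 0, 0], [0.55, 0, 0, 0, 0, 0, 0], [0.55, 0, 0, 0, 0, 0, 0], [0.55, 0, 0, 0, 0, 0, 0], [0.55, 0, 0, 0, 0, 0, 0], [0.55, 0, 0, -28, 0, 0, 0], [0.55, 0, 0, -56, 0, 0, 0], [0.55, 0, 0, -84, 0, 0, 0]]}}

```text
clock: 38.1
tool_pos: [632.1, 162.2, 120.4]
orientation: [0.999, 0.052, -0.0, 0.0]
ft_force: [-0.1, -0.1, 0.0]
width: 51.6
grip_force: 0.0
```

```bash
python3 look.py; python3 - <<'E'
from h import *
p=shot('scene','scene6.png')
im=cv2.imread('pics/scene6.png'); cv2.imwrite('pics/scene6b.png',cv2.resize(im[100:340,180:460],None,fx=2.5,fy=2.5,interpolation=cv2.INTER_CUBIC))
E
```

```text
38.1 [632.1 162.2 120.4]
top redsled 207 [616.5 159.2] [614.5 158.9  48.4] [59.1 42.2] 6.4
top redsled 69 [597.5 216.8] [596.  213.6  47.7] [33. 27.] 3.4
top redsled 325 [524.3 225.7] [522.1 223.8  48.1] [88.1 43.8] 6.0
top lever 51 [ 541.  -310.1] [ 540.2 -310.2  121.2] [30.2 15.6] -89.7
scene redsled 119 [520.  217.6] [521.1 214.5  45.8] [91.2 39.8] -7.3
scene redsled 142 [625.1 228.4] [633.8 223.7  46.5] [87.4 46.7] 2.5
scene redsled 190 [629.8 161.4] [632.5 157.6  46.6] [91.3 47.1] 5.2
scene lever 56 [ 539.9 -310.5] [ 540.6 -311.4  118.8] [32.4 18. ] -89.5
```

View pics/scene6b.png

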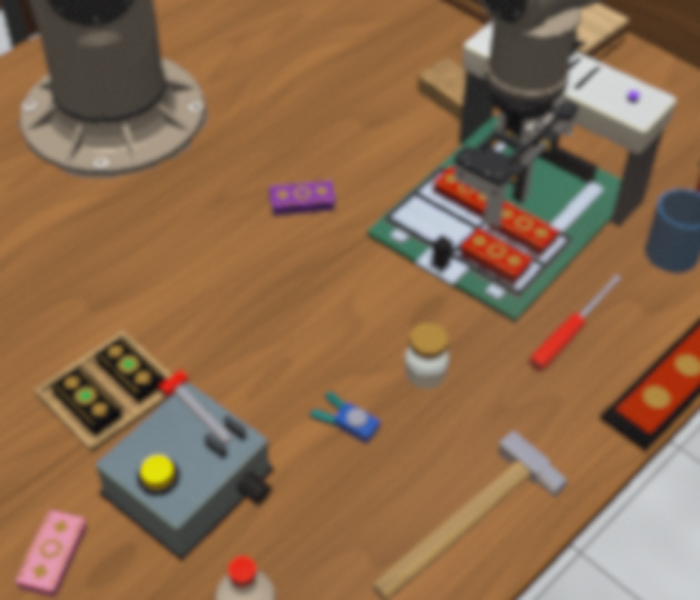

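The scene view shows three reds in the sled. The top camera's reading for the first red, (524,226), differs from where I set it, so I'll back off and look before sliding.

```bash
python3 - <<'E'
from plan import *
plan([(583.5,102.6,200,-50,.55,40),(540,-20,200,6,.55,40)])
E
```

```text
[[0.55,-11,11,-16,0,0,-0.119],[0.55,-22,22,-32,0,0,-0.237],[0.55,-33,33,-48,0,0,-0.356],[0.55,-44,43,-64,0,0,-0.475],[0.55,-55,54,-80,0,0,-0.594],[0.55,-63,71,-80,0,0,-0.733],[0.55,-71,88,-80,0,0,-0.873],[0.55,-79,105,-80,0,0,-1.012]]
[[0.55,-18,2,0,0,0,-0.14],[0.55,-37,4,0,0,0,-0.28],[0.55,-55,6,0,0,0,-0.419],[0.55,-73,8,0,0,0,-0.559]]
end [539.9 -19.4 200.5] 6.0 rows 12
```

{"fn": "play_rows", "kwargs": {"rows": [[0.55, -11, 11, -16, 0, 0, -0.119], [0.55, -22, 22, -32, 0, 0, -0.237], [0.55, -33, 33, -48, 0, 0, -0.356], [0.55, -44, 43, -64, 0, 0, -0.475], [0.55, -55, 54, -80, 0, 0, -0.594], [0.55, -63, 71, -80, 0, 0, -0.733], [0.55, -71, 88, -80, 0, 0, -0.873], [0.55, -79, 105, -80, 0, 0, -1.012]]}}

```text
clock: 39.05
tool_pos: [564.0, 49.4, 198.8]
orientation: [0.846, 0.533, -0.0, -0.0]
ft_force: [0.5, -0.0, -0.2]
width: 51.7
grip_force: 0.0
```

{"fn": "play_rows", "kwargs": {"rows": [[0.55, -18, 2, 0, 0, 0, -0.14], [0.55, -37, 4, 0, 0, 0, -0.28], [0.55, -55, 6, 0, 0, 0, -0.419], [0.55, -73, 8, 0, 0, 0, -0.559]]}}

```text
clock: 39.45
tool_pos: [539.1, -19.9, 198.8]
orientation: [0.667, 0.745, -0.0, -0.0]
ft_force: [-0.5, -0.4, -0.3]
width: 51.7
grip_force: 0.0
```

```bash
python3 look.py; python3 - <<'E'
from h import *
for n in ('top','scene'):
    p=shot(n); C=cloud(p,n); h=cv2.cvtColor(p['pixels'],cv2.COLOR_RGB2HSV).astype(int)
    for nm,x0,x1,y0,y1 in (('C',460,570,185,255),('B',578,690,195,265),('A',583,690,120,190)):
        m=red(h[...,0],h[...,1],h[...,2])&(C[...,0]>x0)&(C[...,0]<x1)&(C[...,1]>y0)&(C[...,1]<y1)&(C[...,2]>43)
        P=C[m]; A=np.c_[P[:,:2]-P[:,:2].mean(0),np.ones(len(P))]; print(n,nm,len(P),np.linalg.lstsq(A,P[:,2],rcond=None)[0].round(3))
p=shot('top','top7.png'); im=cv2.imread('pics/top7.png'); cv2.imwrite('pics/top7b.png',cv2.resize(im[150:260,140:290],None,fx=5,fy=5,interpolation=cv2.INTER_CUBIC))
E
```

```text
39.45 [539.1 -19.9 198.8]
top redsled 316 [631.1 160.6] [630.6 160.   48.6] [87.7 41.6] 5.6
top redsled 322 [623.8 226.4] [623.5 226.   48.1] [86.9 41. ] 5.8
top redsled 349 [524.7 225.3] [524.2 224.9  48.5] [88.9 43.8] 6.5
top lever 51 [ 540.7 -310.3] [ 540.4 -310.4  120. ] [30.4 14.7] -80.7
scene redsled 321 [573.4 224.6] [580.7 221.1  46.4] [195.5  52.3] -0.1
scene redsled 195 [629.1 160.3] [632.5 157.3  46.6] [90.2 48.4] 4.9
scene lever 56 [ 539.3 -310.1] [ 540.6 -311.4  118.8] [31.2 16.5] 88.4
top C 281 [3.000e-03 5.000e-03 4.872e+01]
top B 264 [ 1.6000e-02 -2.9000e-02  4.8655e+01]
top A 269 [-4.0000e-03  3.0000e-03  4.8462e+01]
scene C 121 [-1.0000e-02 -1.0000e-03  4.7072e+01]
scene B 143 [ 7.0000e-03 -2.2000e-02  4.7343e+01]
scene A 167 [5.0000e-03 1.1000e-02 4.6779e+01]
```

View pics/top7b.png

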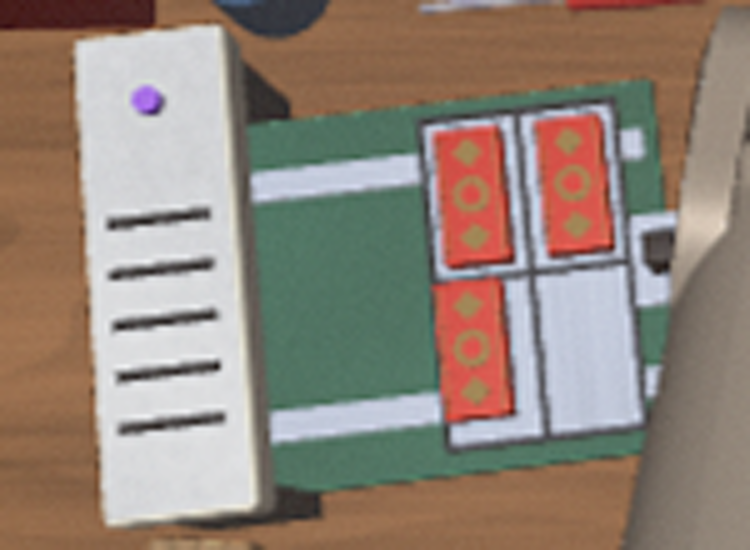

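Red C has been knocked into the corner of its bay. It is still flat and inside the ribs, but I'll recentre it to be safe.

```bash
python3 - <<'E'
from plan import *
plan([(520,120,150,-54,.75,40),(524.7,225.3,110,-84,.75,40),(524.7,225.3,60,-84,.75,27),(524.7,225.3,35.8,-84,.75,13),('hold',0,1)])
plan([('hold',0,6),(524.7,225.3,39.8,-84,0),(519.4,217,39.8,-84,0),])
plan([(519.4,217,36.5,-84,0),('hold',0,1),('hold',.55,5)])
plan([(519.4,217,120,-84,.55,30),(560,100,190,-28,.55,40),(583.4,102.5,140,6,.55)])
plan([(583.4,102.5,95,6,.55,25),(583.4,102.5,42,6,.55,27),('hold',0,5)])
E
```

```text
[[0.75,18,-1,6,0,0,0.131],[0.75,35,-1,13,0,0,0.262],[0.75,53,-2,19,0,0,0.393],[0.75,70,-3,25,0,0,0.524],[0.75,88,-3,32,0,0,0.654],[0.75,106,-4,38,0,0,0.785],[0.75,123,-5,44,0,0,0.916],[0.75,141,-5,50,0,0,1.047]]
[[0.75,16,-20,10,0,0,0.131],[0.75,33,-41,20,0,0,0.262],[0.75,49,-62,30,0,0,0.393],[0.75,65,-82,40,0,0,0.524],[0.75,65,-82,66,0,0,0.524],[0.75,65,-82,90,0,0,0.524],[0.75,65,-82,103,0,0,0.524],[0.75,65,-82,115,0,0,0.524]]
[[0,0,0,0,0,0,-0.0]]
end [524.5 224.8  35.5] -84.0 rows 17
[[0,0,0,0,0,0,0.0],[0,0,0,0,0,0,0.0],[0,0,0,0,0,0,0.0],[0,0,0,0,0,0,0.0],[0,0,0,0,0,0,0.0],[0,0,0,0,0,0,0.0],[0,0,0,-4,0,0,-0.0],[0,-6,7,-4,0,0,-0.0]]
end [519.3 217.3  39.5] -84.0 rows 8
[[0,0,0,3,0,0,-0.0],[0,0,0,3,0,0,-0.0],[0.55,0,0,3,0,0,-0.0],[0.55,0,0,3,0,0,-0.0],[0.55,0,0,3,0,0,-0.0],[0.55,0,0,3,0,0,-0.0],[0.55,0,0,3,0,0,-0.0]]
end [519.3 217.3  36.5] -84.0 rows 7
[[0.55,0,0,-28,0,0,-0.0],[0.55,0,0,-56,0,0,-0.0],[0.55,0,0,-84,0,0,-0.0],[0.55,4,17,-94,0,0,-0.14],[0.55,8,35,-104,0,0,-0.279],[0.55,12,52,-114,0,0,-0.419],[0.55,16,69,-124,0,0,-0.559],[0.55,20,86,-134,0,0,-0.698]]
[[0.55,-8,16,-10,0,0,-0.14],[0.55,-16,32,-20,0,0,-0.28],[0.55,-12,35,-10,0,0,-0.398],[0.55,-9,38,0,0,0,-0.517],[0.55,-5,41,10,0,0,-0.636],[0.55,-2,44,20,0,0,-0.754],[0.55,2,47,30,0,0,-0.873]]
end [583.3 102.6 140.5] 6.0 rows 15
[[0.55,0,0,23,0,0,-0.0],[0.55,0,0,46,0,0,-0.0],[0.55,0,0,72,0,0,-0.0],[0.55,0,0,98,0,0,-0.0],[0,0,0,98,0,0,-0.0],[0,0,0,98,0,0,-0.0],[0,0,0,98,0,0,-0.0],[0,0,0,98,0,0,-0.0]]
[[0,0,0,0,0,0,-0.0]]
end [583.3 102.6  42.5] 6.0 rows 9
```

{"fn": "play_rows", "kwargs": {"rows": [[0.75, 18, -1, 6, 0, 0, 0.131], [0.75, 35, -1, 13, 0, 0, 0.262], [0.75, 53, -2, 19, 0, 0, 0.393], [0.75, 70, -3, 25, 0, 0, 0.524], [0.75, 88, -3, 32, 0, 0, 0.654], [0.75, 106, -4, 38, 0, 0, 0.785], [0.75, 123, -5, 44, 0, 0, 0.916], [0.75, 141, -5, 50, 0, 0, 1.047]]}}

```text
clock: 40.5
tool_pos: [519.8, 122.2, 148.9]
orientation: [0.952, 0.306, -0.0, 0.0]
ft_force: [-0.3, 0.1, 0.2]
width: 70.5
grip_force: 0.0
```

{"fn": "play_rows", "kwargs": {"rows": [[0.75, 16, -20, 10, 0, 0, 0.131], [0.75, 33, -41, 20, 0, 0, 0.262], [0.75, 49, -62, 30, 0, 0, 0.393], [0.75, 65, -82, 40, 0, 0, 0.524], [0.75, 65, -82, 66, 0, 0, 0.524], [0.75, 65, -82, 90, 0, 0, 0.524], [0.75, 65, -82, 103, 0, 0, 0.524], [0.75, 65, -82, 115, 0, 0, 0.524]]}}

```text
clock: 41.3
tool_pos: [524.3, 225.3, 33.5]
orientation: [0.999, 0.052, -0.0, 0.0]
ft_force: [0.1, -0.8, 0.3]
width: 70.7
grip_force: 0.0
```

{"fn": "play_rows", "kwargs": {"rows": [[0, 0, 0, 0, 0, 0, 0], [0, 0, 0, 0, 0, 0, 0], [0, 0, 0, 0, 0, 0, 0], [0, 0, 0, 0, 0, 0, 0], [0, 0, 0, 0, 0, 0, 0], [0, 0, 0, 0, 0, 0, 0], [0, 0, 0, -4, 0, 0, 0], [0, -6, 7, -4, 0, 0, 0]]}}

```text
clock: 42.1
tool_pos: [519.6, 217.8, 38.8]
orientation: [0.999, 0.053, 0.0, -0.0]
ft_force: [0.0, 0.5, -0.6]
width: 43.8
grip_force: 30.0
```

{"fn": "play_rows", "kwargs": {"rows": [[0, 0, 0, 3, 0, 0, 0], [0, 0, 0, 3, 0, 0, 0], [0.55, 0, 0, 3, 0, 0, 0], [0.55, 0, 0, 3, 0, 0, 0], [0.55, 0, 0, 3, 0, 0, 0], [0.55, 0, 0, 3, 0, 0, 0], [0.55, 0, 0, 3, 0, 0, 0]]}}

```text
clock: 42.8
tool_pos: [519.3, 217.3, 35.5]
orientation: [0.999, 0.052, -0.0, 0.0]
ft_force: [-0.5, -0.1, 0.7]
width: 52.0
grip_force: 0.0
```

{"fn": "play_rows", "kwargs": {"rows": [[0.55, 0, 0, -28, 0, 0, 0], [0.55, 0, 0, -56, 0, 0, 0], [0.55, 0, 0, -84, 0, 0, 0], [0.55, 4, 17, -94, 0, 0, -0.14], [0.55, 8, 35, -104, 0, 0, -0.279], [0.55, 12, 52, -114, 0, 0, -0.419], [0.55, 16, 69, -124, 0, 0, -0.559], [0.55, 20, 86, -134, 0, 0, -0.698]]}}

```text
clock: 43.6
tool_pos: [548.3, 133.1, 170.0]
orientation: [0.919, 0.393, 0.0, 0.0]
ft_force: [-0.4, 0.3, 0.5]
width: 51.8
grip_force: 0.0
```

{"fn": "play_rows", "kwargs": {"rows": [[0.55, -8, 16, -10, 0, 0, -0.14], [0.55, -16, 32, -20, 0, 0, -0.28], [0.55, -12, 35, -10, 0, 0, -0.398], [0.55, -9, 38, 0, 0, 0, -0.517], [0.55, -5, 41, 10, 0, 0, -0.636], [0.55, -2, 44, 20, 0, 0, -0.754], [0.55, 2, 47, 30, 0, 0, -0.873]]}}

```text
clock: 44.3
tool_pos: [583.4, 102.5, 139.0]
orientation: [0.667, 0.745, -0.0, -0.0]
ft_force: [0.9, -0.7, -0.4]
width: 51.5
grip_force: 0.0
```

```bash
python3 look.py; python3 - <<'E'
from h import *
p=shot('wrist','wrist8.png')
E
```

```text
44.3 [583.4 102.5 139. ]
top lever 52 [ 540.7 -309.5] [ 540.1 -310.4  120.7] [29.  15.9] -89.5
scene redsled 82 [502.1 214.3] [502.5 210.6  46.6] [52.6 47.5] 13.5
scene redsled 36 [557.5 223.4] [555.1 224.1  46.9] [46.6 18.6] -58.3
scene redsled 185 [624.5 226. ] [625.6 221.7  46.5] [87.6 46.7] 5.9
scene redsled 197 [629.1 161.6] [631.6 158.1  46.5] [91.8 46.9] 5.3
scene lever 56 [ 539.5 -310.7] [ 540.6 -311.4  118.8] [31.3 15.8] -83.5
```

View pics/wrist8.png

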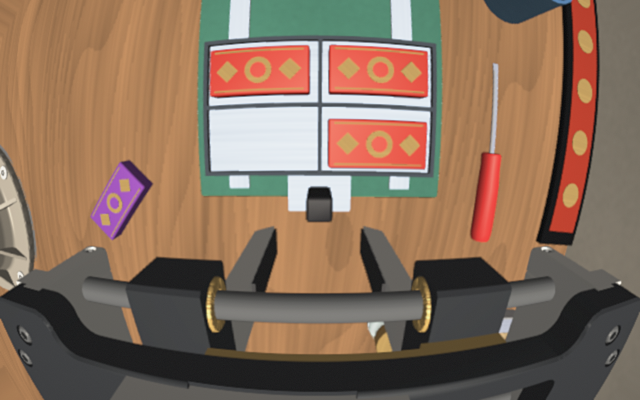

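All three reds lie flat within their ribs, at (260,70), (380,70) and (377,143). Next I'll grip the post and push the sled home.

{"fn": "play_rows", "kwargs": {"rows": [[0.55, 0, 0, 23, 0, 0, 0], [0.55, 0, 0, 46, 0, 0, 0], [0.55, 0, 0, 72, 0, 0, 0], [0.55, 0, 0, 98, 0, 0, 0], [0, 0, 0, 98, 0, 0, 0], [0, 0, 0, 98, 0, 0, 0], [0, 0, 0, 98, 0, 0, 0], [0, 0, 0, 98, 0, 0, 0]]}}

```text
clock: 45.25
tool_pos: [584.1, 102.9, 42.9]
orientation: [0.669, 0.743, 0.001, 0.0]
ft_force: [0.1, -0.0, 0.2]
width: 23.3
grip_force: 0.2
```

{"fn": "play_rows", "kwargs": {"rows": [[0, 0, 0, 0, 0, 0, 0], [0, 0, 0, 0, 0, 0, 0]]}}

```text
clock: 45.45
tool_pos: [583.6, 102.8, 42.8]
orientation: [0.669, 0.743, 0.001, -0.0]
ft_force: [-5.0, -0.6, 10.2]
width: 21.9
grip_force: 30.0
```

{"fn": "play_rows", "kwargs": {"rows": [[0, 8, 0, 0, 0, 0, 0], [0, 20, 0, 0, 0, 0, 0], [0, 36, 0, 0, 0, 0, 0], [0, 52, 0, 0, 0, 0, 0], [0, 68, 0, 0, 0, 0, 0], [0, 84, 0, 0, 0, 0, 0], [0, 98, 0, 0, 0, 0, 0], [0, 106, 0, 0, 0, 0, 0]]}}

```text
clock: 46.25
tool_pos: [572.8, 209.2, 42.8]
orientation: [0.669, 0.743, 0.001, 0.0]
ft_force: [-0.1, -3.1, 6.0]
width: 21.5
grip_force: 30.0
```

{"fn": "play_rows", "kwargs": {"rows": [[0, 4, 0, 0, 0, 0, 0], [0, 8, 0, 0, 0, 0, 0], [0, 11, 0, 0, 0, 0, 0], [0, 11, 0, 0, 0, 0, 0]]}}

```text
clock: 46.65
tool_pos: [571.8, 219.6, 42.8]
orientation: [0.669, 0.743, 0.001, 0.0]
ft_force: [0.4, 1.8, 5.9]
width: 21.8
grip_force: 30.0
```

{"fn": "play_rows", "kwargs": {"rows": [[0, 2, 0, 0, 0, 0, 0], [0, 3, 0, 0, 0, 0, 0], [0, 3, 0, 0, 0, 0, 0]]}}

```text
clock: 46.95
tool_pos: [571.5, 221.7, 42.8]
orientation: [0.669, 0.743, 0.001, 0.0]
ft_force: [0.1, -2.4, 6.7]
width: 22.1
grip_force: 30.0
```

{"fn": "play_rows", "kwargs": {"rows": [[0, 2, 0, 0, 0, 0, 0], [0, 2, 0, 0, 0, 0, 0]]}}

```text
clock: 47.15
tool_pos: [571.6, 221.8, 42.8]
orientation: [0.67, 0.742, 0.0, 0.001]
ft_force: [0.7, -10.9, 8.0]
width: 21.9
grip_force: 30.0
```

The sled is home: 119.6 mm of travel, with the back stop felt. I'll release it and go to the lever.

```bash
python3 - <<'E'
from plan import *
json.dump(dict(p=[570.5,223.9,42.5],phi=6.0),open(F,'w'))
plan([('hold',.6,4),(570.5,223,120,6,.6,30),])
plan([(560,0,190,-35,.6,42),(540,-250,190,-84,.6,42),(540,-310.5,150,-84,.6,40)])
plan([(540,-310.5,99,-84,.6,17),('hold',0,5)])
a=np.linspace(-1.15,.19,14)[1:]
u=np.array([np.cos(np.radians(6.2)),np.sin(np.radians(6.2))]); o=np.array([540,-310.5])
plan([(*(o+u*85*(np.sin(x)-np.sin(-1.15))),99+85*(np.cos(x)-np.cos(1.15)),-84,0) for x in a]+[('hold',0,1)])
E
```

```text
[[0.6,0,0,0,0,0,0.0],[0.6,0,0,0,0,0,0.0],[0.6,0,0,0,0,0,0.0],[0.6,0,0,0,0,0,0.0],[0.6,0,0,-26,0,0,0.0],[0.6,-1,0,-52,0,0,0.0],[0.6,-1,0,-78,0,0,0.0]]
end [570.6 222.9 120.5] 6.0 rows 7
[[0.6,-37,-6,-12,0,0,0.119],[0.6,-74,-11,-23,0,0,0.239],[0.6,-110,-17,-35,0,0,0.358],[0.6,-147,-23,-46,0,0,0.477],[0.6,-184,-28,-58,0,0,0.596],[0.6,-221,-34,-70,0,0,0.716],[0.6,-256,-40,-70,0,0,0.838],[0.6,-291,-47,-70,0,0,0.96]]
[[0.6,-26,25,0,0,0,0.122],[0.6,-51,50,0,0,0,0.244],[0.6,-77,75,0,0,0,0.366],[0.6,-102,100,0,0,0,0.489],[0.6,-128,125,0,0,0,0.611],[0.6,-148,148,20,0,0,0.611],[0.6,-168,171,40,0,0,0.611]]
end [ 539.7 -310.7  150.5] -84.0 rows 15
[[0.6,0,0,13,0,0,-0.0],[0.6,0,0,26,0,0,-0.0],[0.6,0,0,39,0,0,-0.0],[0.6,0,0,52,0,0,-0.0],[0,0,0,52,0,0,-0.0],[0,0,0,52,0,0,-0.0],[0,0,0,52,0,0,-0.0],[0,0,0,52,0,0,-0.0]]
[[0,0,0,0,0,0,-0.0]]
end [ 539.7 -310.7   98.5] -84.0 rows 9
[[0,4,0,-8,0,0,-0.0],[0,9,0,-16,0,0,-0.0],[0,15,0,-22,0,0,-0.0],[0,21,0,-29,0,0,-0.0],[0,28,0,-34,0,0,-0.0],[0,35,0,-39,0,0,-0.0],[0,43,0,-43,0,0,-0.0],[0,51,0,-46,0,0,-0.0]]
[[0,8,0,-3,0,0,-0.0],[0,17,0,-4,0,0,-0.0],[0,26,0,-5,0,0,-0.0],[0,34,0,-4,0,0,-0.0],[0,43,0,-3,0,0,-0.0],[0,43,0,-3,0,0,-0.0]]
end [ 633.1 -300.9  147.5] -84.0 rows 14
```

{"fn": "play_rows", "kwargs": {"rows": [[0.6, 0, 0, 0, 0, 0, 0], [0.6, 0, 0, 0, 0, 0, 0], [0.6, 0, 0, 0, 0, 0, 0], [0.6, 0, 0, 0, 0, 0, 0], [0.6, 0, 0, -26, 0, 0, 0], [0.6, -1, 0, -52, 0, 0, 0], [0.6, -1, 0, -78, 0, 0, 0]]}}

```text
clock: 47.85
tool_pos: [570.5, 222.8, 120.3]
orientation: [0.669, 0.743, -0.0, -0.0]
ft_force: [-0.0, -0.0, -0.4]
width: 56.3
grip_force: 0.0
```

{"fn": "play_rows", "kwargs": {"rows": [[0.6, -37, -6, -12, 0, 0, 0.119], [0.6, -74, -11, -23, 0, 0, 0.239], [0.6, -110, -17, -35, 0, 0, 0.358], [0.6, -147, -23, -46, 0, 0, 0.477], [0.6, -184, -28, -58, 0, 0, 0.596], [0.6, -221, -34, -70, 0, 0, 0.716], [0.6, -256, -40, -70, 0, 0, 0.838], [0.6, -291, -47, -70, 0, 0, 0.96]]}}

```text
clock: 48.65
tool_pos: [554.4, -72.5, 190.0]
orientation: [0.937, 0.348, 0.001, -0.0]
ft_force: [-0.5, 1.0, -0.2]
width: 56.6
grip_force: 0.0
```

{"fn": "play_rows", "kwargs": {"rows": [[0.6, -26, 25, 0, 0, 0, 0.122], [0.6, -51, 50, 0, 0, 0, 0.244], [0.6, -77, 75, 0, 0, 0, 0.366], [0.6, -102, 100, 0, 0, 0, 0.489], [0.6, -128, 125, 0, 0, 0, 0.611], [0.6, -148, 148, 20, 0, 0, 0.611], [0.6, -168, 171, 40, 0, 0, 0.611]]}}

```text
clock: 49.35
tool_pos: [540.1, -311.8, 149.0]
orientation: [0.999, 0.052, 0.0, 0.0]
ft_force: [1.3, 0.2, 0.5]
width: 56.5
grip_force: 0.0
```

```bash
python3 look.py; python3 - <<'E'
from h import *
shot('wrist','wrist9.png'); p=shot('top','top9.png')
for n in ('top','scene'):
    p=shot(n)
    for o in seg(p,n,lambda h,s,v:v<110,60,85,box=(500,650,150,280),minpx=15): print(n,'post',o['c'],o['mean'],o['size'])
im=cv2.imread('pics/top9.png'); w=cv2.imread('pics/wrist9.png')
a=cv2.resize(im[130:270,140:460],(800,350),interpolation=cv2.INTER_CUBIC); b=cv2.resize(w[100:300,120:520],(500,250)); c=np.zeros((600,800,3),np.uint8); c[:350]=a; c[350:,:500]=b; cv2.imwrite('pics/c9.png',c)
E
```

```text
49.35 [ 540.1 -311.8  149. ]
top redsled 315 [618.5 279. ] [617.1 278.1  48.2] [87.2 42.4] 4.7
scene redsled 166 [618.  279.3] [619.9 275.1  46.3] [89.  44.3] 5.5
scene lever 56 [ 538.9 -311.2] [ 540.7 -311.4  119. ] [31.2 14.6] -83.6
top post [571.2 221.7] [571.  221.5  74. ] [19.6 17.9]
scene post [572.5 219.7] [574.6 218.4  70.1] [21.4 16.9]
```

View pics/c9.png

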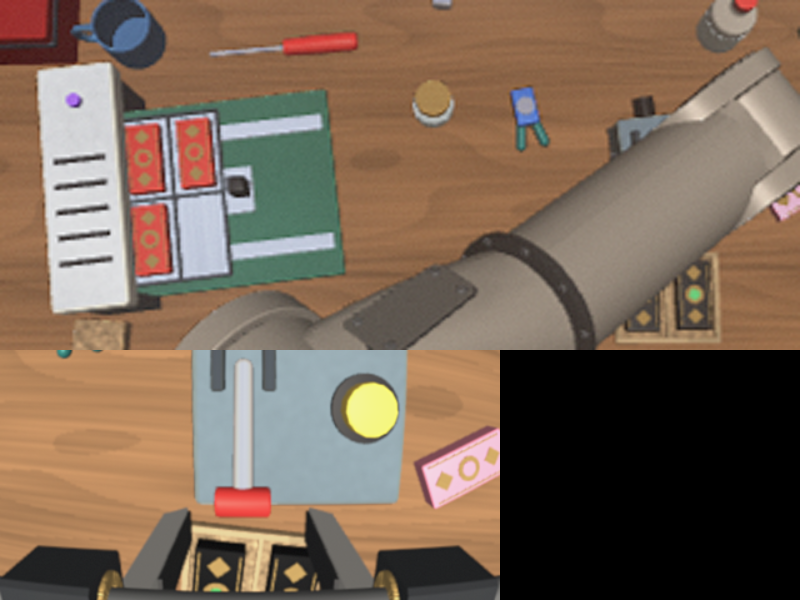

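The sled is home with its reds in place, and the lever's red grip is centred between the fingers in the wrist inset (242 against 247). I'll pinch it by its ends.

{"fn": "play_rows", "kwargs": {"rows": [[0.6, 0, 0, 13, 0, 0, 0], [0.6, 0, 0, 26, 0, 0, 0], [0.6, 0, 0, 39, 0, 0, 0], [0.6, 0, 0, 52, 0, 0, 0], [0, 0, 0, 52, 0, 0, 0], [0, 0, 0, 52, 0, 0, 0], [0, 0, 0, 52, 0, 0, 0], [0, 0, 0, 52, 0, 0, 0]], "force": 12}}

```text
clock: 50.45
tool_pos: [540.0, -310.9, 98.0]
orientation: [0.999, 0.052, 0.0, 0.0]
ft_force: [-0.1, -0.4, 0.3]
width: 31.8
grip_force: 12.0
```

{"fn": "play_rows", "kwargs": {"rows": [[0, 0, 0, 0, 0, 0, 0], [0, 0, 0, 0, 0, 0, 0]]}}

```text
clock: 50.65
tool_pos: [540.0, -310.9, 97.9]
orientation: [0.999, 0.052, 0.0, 0.0]
ft_force: [-0.6, -0.4, 3.8]
width: 31.6
grip_force: 12.0
```

Width is 31.8 mm, which matches the 32 mm bar, so I'll swing it up along the arc.

{"fn": "play_rows", "kwargs": {"rows": [[0, 4, 0, -8, 0, 0, 0], [0, 9, 0, -16, 0, 0, 0], [0, 15, 0, -22, 0, 0, 0], [0, 21, 0, -29, 0, 0, 0], [0, 28, 0, -34, 0, 0, 0], [0, 35, 0, -39, 0, 0, 0], [0, 43, 0, -43, 0, 0, 0], [0, 51, 0, -46, 0, 0, 0]]}}

```text
clock: 51.45
tool_pos: [591.2, -305.6, 144.0]
orientation: [0.999, 0.052, 0.0, 0.0]
ft_force: [-0.2, -5.5, -1.3]
width: 31.8
grip_force: 12.0
```

{"fn": "play_rows", "kwargs": {"rows": [[0, 8, 0, -3, 0, 0, 0], [0, 17, 0, -4, 0, 0, 0], [0, 26, 0, -5, 0, 0, 0], [0, 34, 0, -4, 0, 0, 0], [0, 43, 0, -3, 0, 0, 0], [0, 43, 0, -3, 0, 0, 0]]}}

```text
clock: 52.05
tool_pos: [634.9, -301.4, 146.9]
orientation: [0.999, 0.053, 0.0, 0.001]
ft_force: [0.9, -5.2, 3.6]
width: 31.5
grip_force: 12.0
```

```bash
python3 look.py | grep lever
```

```text
scene lever 43 [ 630.8 -295.5] [ 631.4 -295.2  168.6] [25.5 12.8] -72.6
```

The lever is up at (631,-295), z≈169. I'll release it and lift straight off.

{"fn": "play_rows", "kwargs": {"rows": [[0.6, 0, 0, 0, 0, 0, 0], [0.6, 0, 0, 0, 0, 0, 0], [0.6, 0, 0, 0, 0, 0, 0], [0.6, 0, 0, 0, 0, 0, 0], [0.6, 0, 0, -20, 0, 0, 0], [0.6, 0, 0, -45, 0, 0, 0], [0.6, 0, 0, -75, 0, 0, 0], [0.6, 0, 0, -100, 0, 0, 0]]}}

```text
clock: 52.95
tool_pos: [633.3, -300.7, 248.0]
orientation: [0.999, 0.052, 0.0, 0.0]
ft_force: [0.4, -0.3, -0.8]
width: 56.5
grip_force: 0.0
```

{"fn": "play_rows", "kwargs": {"rows": [[0.6, -30, -30, 0, 0, 0, 0], [0.6, -60, -60, 0, 0, 0, 0], [0.6, -90, -90, 0, 0, 0, 0], [0.6, -120, -120, 0, 0, 0, 0], [0.6, -150, -150, 0, 0, 0, 0], [0.6, -150, -150, 0, 0, 0, 0], [0.6, -150, -150, 0, 0, 0, 0]]}}

```text
clock: 53.65
tool_pos: [467.4, -165.5, 246.2]
orientation: [0.999, 0.053, 0.0, -0.002]
ft_force: [1.1, -0.2, 0.2]
width: 56.2
grip_force: 0.0
```

```bash
python3 look.py; python3 - <<'E'
from h import *
shot('top','a.png'); shot('scene','b.png')
a=cv2.imread('pics/a.png')[130:270,140:460]; b=cv2.imread('pics/b.png')[130:330,190:450]
c=np.zeros((600,800,3),np.uint8); c[:262,:600]=cv2.resize(a,(600,262)); c[262:600,:439]=cv2.resize(b,(439,338)); cv2.imwrite('pics/c10.png',c)
E
```

```text
53.65 [ 467.4 -165.5  246.2]
top redsled 314 [618.8 279.3] [617.1 278.3  48.4] [89.4 41. ] 5.3
top lever 59 [ 635. -301.] [ 634.5 -300.9  168.9] [32.2 15.5] -85.0
scene redsled 162 [617.4 276.6] [619.1 273.6  46.4] [90.2 45.6] 1.7
scene lever 72 [ 633.2 -301.4] [ 634.3 -302.1  166.8] [33.2 16.2] -81.7
```

View pics/c10.png

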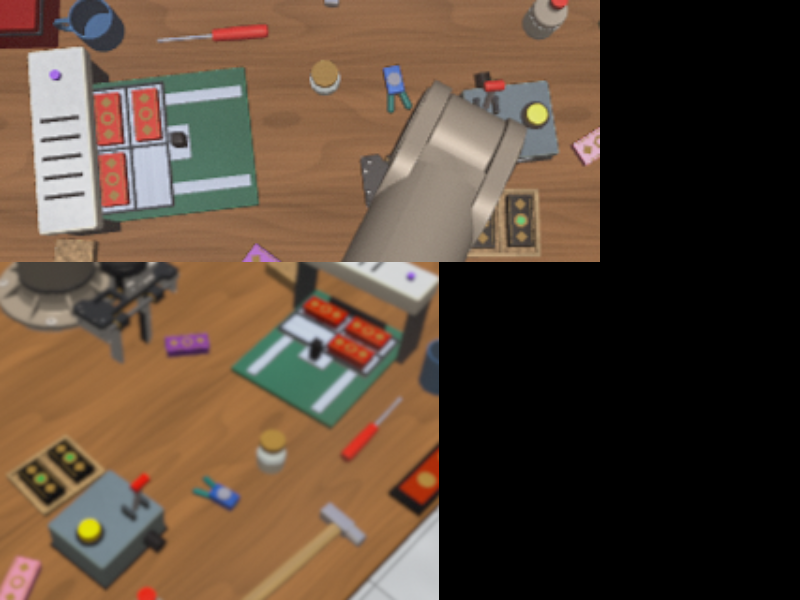

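The lever is raised and leaning back at (634,-301), z≈168, exactly as at the start. The sled is home with its reds, the blacks are in the lanes, and the bystanders haven't moved. I'll hand it in.

```bash
python3 -c "
from bench import manip
print(manip.close_job())"
```

```text
the job is handed in; nothing more can be done
None
```

The job is done and handed in at about 54 s: the lever was dropped first and stayed off during the work, both black plaques lie in the out tray, the three red plaques present lie in their own bays with the sled fully home, and the lever is back up; no verdict came back from the judging.

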